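# Gauge the depth of a drilled implant bore

## Robot

A 6-joint arm with a two-finger parallel gripper is mounted at the origin on a cart in front of the work surface, level with it; the furniture and walls round the work are solid. World frame = base frame: x ahead of the robot, y to its left, z up, the work surface at z = 0. Lengths are in m, angles in rad, forces in N, time in s.
With the tool pointing down it reaches from about 0.25 to 0.725 m from the base axis. Payload 4 kg.
Tool frame: the origin (TCP) lies midway between the tips of the shut fingers; the grasp point (between the pads) lies bot.pinch_z behind it (bot.pinch_z is the distance from the TCP to the grasp point, in m); z points along the fingers, y is the direction in which the jaws open and shut (so a half turn about z gives the same grasp; the last joint's range is limited). The gripper opens to 85 mm and grips with 20 to 120 N. Pads are 22 mm wide; open, the fingers measure 114 mm over their backs; the gripper's body (76 mm by 85 mm) begins 54 mm behind the grasp point. The pads swing forward as they close: fully open they stand 13 mm farther back than shut.
Start: joints at [-1.139, 0.241, 0.005, 1.335, 0, 1.571], TCP at [0.209, -0.454, 0.231] pointing down, gripper open.
Joint ranges: [-2.72, 2.72], [-1.05, 1.87], [-1.09, 1.28], [-1.99, 2.15], [-1.42, 1.44], [-3.14, 3.14]. Speed limits (rad/s): [2.79, 2.79, 3.14, 3.14, 3.14, 3.14].

## Interface

Orientations are given as a unit quaternion [x, y, z, w].
In Python, from workcell import bot gives the robot as it stands. The module is installed in compiled form; this text tells all that it offers.
- The arm moves only by the tool move_arm, never from a script. Its argument "series" is a list that holds one entry, the list of rows, each a list of 7 numbers: the shift along the world's x, y, z in cm, then the turn, a rotation vector about the world's x, y, z in degrees, then the opening, from 0 (shut) to 1 (fully open). A call has exactly 5 rows; each row shifts and turns the pose as measured when the row begins; what a row does not reach is not made up. A row lasts 1/10 s, in which the tool goes at most 50 mm and 8.59 degrees, less where a joint would pass 70% of its speed; a pose out of reach is approached as far as the arm can. A call with a gripper value outside its range is refused whole. The fingers move at their own pace and stop on an object; the grip force is fixed at half the most. Time passes only in rows, so rows that do not move let the fingers close, or fill a call up. It gives the time, the measured TCP pose, the force and the opening at its end, in the units of the state.
- bot.get_obs(): the state, without advancing time (a new reading comes with each control period).
- bot.camera(name): name is "scene" or "top" or "wrist"; returns (picture, depth): 480x640x3 uint8, red, green, blue; 480x640 float32, m along the optical axis (not along the pixel's ray), 0 where there is no reading.
- bot.camera_info(name): a dict with "vfov" (degrees; the focal length in pixels is half the picture's height over the tangent of half this angle, whatever the lens; pixels are square), "cx", "cy" (the principal point, pixels), "cam_to_world" (4x4, takes a point from camera to world coordinates); the wrist camera has in their place "tool_from_camera" (4x4, takes a point from camera to tool coordinates, whose origin is the TCP and whose axes are the flange's). Camera axes: x right, y down, z forward; pixel columns grow to the right and rows downward; lengths in m; the calibration is good to about 2 mm. A picture is of the moment at which its call begins: read the wrist's pose just before it. camera_info takes no time and is no camera call.
- bot.job_done(): hands the job in, once; it reports no verdict.
Trained networks look in the newest picture that a camera, given by its name, has taken for a name from the list of things; names that differ only in an ending like _2 or _b are one class to them, and where a whole thing is asked for, a point or a joint stands for the part that bears it (a point fixed in the world has none). Each returns a list of dicts, best first, with "confidence" (0 to 1); they miss things now and then, are a little off and sometimes report something else, mostly with a low value. They report only what shows in the picture. A call takes as long as a camera call.
- bot.find_in(camera, target): "at" ([x, y, z] in m, in world coordinates, good to about 4 mm: the middle of the surface that is visible of it).
The state is a dict: "clock": time; "joint_pos": joint angles; "joint_vel": joint speeds; "tau": joint torques, N m; "eef_pos": TCP position; "tool_rot": TCP orientation; "ft_force": force on the tool from outside, world axes, zero at the start; "ft_torque": the same for the moment, N m; "grip_width": finger opening in m.
Only numpy, scipy, OpenCV 4.12 (cv2) and the standard library are available. Lean on these libraries where they do the work, as an engineer would, in place of code of your own. Each camera call takes 0.05 s, during which the arm holds its last target.

## Task

The stone jaw cast in the model holder has one implant bore still open, through the small steel guide sleeve, and the clinician needs to know how deep it was drilled. Take the depth gauge from the instrument rest, lower its rod into that bore until it gently but positively bottoms, so that the sleeve pushes the black friction stop up the rod to the bore's depth, and hang the gauge back upright in the hole it came from with that reading kept. Do not touch the stop with the fingers, do not press the rod hard (the stone chips above about 12 N), and leave the other things alone.

Things in the scene. Friction and masses are not known exactly. Their poses are not given: they have to be found in the camera images.
- gauge_grip (a point): middle of the depth gauge's non-slip aluminium handle: square, 13 x 13 mm, 44 mm tall (22 mm above and below this point; z up along the gauge, x and y square to the flats). Below it a round flange 22 mm across, 4 mm thick (underside 27 mm below this point), a tapered boss 12 mm across and 5 mm long, then a steel rod (gauge_rod) 5 mm across. 0.07 to 0.1 kg. Loose, hangs upright by its flange in the rest.
- gauge_tip (a point): tapered tip of the gauge's rod, on its axis, 75 mm below gauge_grip (48 mm below the flange's underside)
- gauge_stop (a joint): travel (m) of the black friction stop, a ring 10.4 mm across and 6 mm tall on the gauge's rod. At 0 its lower face is 6 mm above the rod's tip; the value grows as it is pushed up towards the handle, to 0.028 at most, so the depth read is value + 6 mm. About 2 N slides it and it stays where it is left; starts between 0 and 0.002.
- rest: instrument rest: a pierced steel plate, top 68 mm above the worktop, 40 x 136 mm, on two posts and a white base; origin at the middle of its underside, y along the plate. Two round through-holes, 16 mm across, at y = -30 and +30 mm: one holds the gauge, the other a shorter hand driver with a round ribbed handle (top 98 mm above the worktop). Does not move.
- bore_mouth (a point): centre of the top rim of the steel guide sleeve (13 mm across outside, 7.2 mm inside, rim 43 mm above the worktop) at the cast's open implant bore. The bore is straight down and blind; its floor (bore_floor) lies 10 to 22 mm below this rim, how deep is not known and has to be felt: rigid stone.
- cast: stone lower-jaw cast clamped in a steel model holder 96 x 100 mm; origin under its middle, front teeth towards its -x. Three implant places: one has the open sleeve, two are closed by domed steel caps. Teeth stand up to 49 mm above the worktop. Does not move.
- pot_center (a point): centre of a bystander, a white pot with a teal lid, 47 mm across, 40 mm tall, loose
- dappen_center (a point): centre of a bystander, a small glass dappen dish, 33 mm across, 24 mm tall, loose
- mirror_center (a point): centre of a bystander, a dental mirror 154 mm long lying on the worktop, loose

How it is judged:
On the way, in this order (a step that is already met when the one before it is completed fails the run):
1. the gauge is lifted clear of the rest (distance of gauge_grip from where it was at the start of the episode above 0.05 m), for 0.1 s.
2. the rod stands upright in the open bore and bears on its floor with at least 1 N (horizontal distance between gauge_tip and bore_mouth below 0.0025 m and z of gauge_tip in the frame of bore_mouth below -0.007 m and angle between gauge_grip's own z axis and vertical below 0.12 rad and contact force between gauge_rod and bore_floor above 1 N), for 0.1 s.
At the end, for the whole second after the job is handed in: the gauge hangs at rest and upright (within 0.1 rad) in the hole of the rest it came from (within 6 mm of its start), and the stop shows the bore's true depth, not over 0.7 mm short nor 1.1 mm over (distance of gauge_grip from where it was at the start of the episode below 0.006 m and angle between gauge_grip's own z axis and vertical below 0.1 rad and linear speed of gauge below 0.01 m/s and ((height (world z) of bore_floor between 0.03249 and 0.03301 m and value of joint gauge_stop between 0.0033 and 0.0056 m) or (height (world z) of bore_floor between 0.03199 and 0.03251 m and value of joint gauge_stop between 0.0038 and 0.0061 m) or (height (world z) of bore_floor between 0.03149 and 0.03201 m and value of joint gauge_stop between 0.0043 and 0.0066 m) or (height (world z) of bore_floor between 0.03099 and 0.03151 m and value of joint gauge_stop between 0.0048 and 0.0071 m) or (height (world z) of bore_floor between 0.03049 and 0.03101 m and value of joint gauge_stop between 0.0053 and 0.0076 m) or (height (world z) of bore_floor between 0.02999 and 0.03051 m and value of joint gauge_stop between 0.0058 and 0.0081 m) or (height (world z) of bore_floor between 0.02949 and 0.03001 m and value of joint gauge_stop between 0.0063 and 0.0086 m) or (height (world z) of bore_floor between 0.02899 and 0.02951 m and value of joint gauge_stop between 0.0068 and 0.0091 m) or (height (world z) of bore_floor between 0.02849 and 0.02901 m and value of joint gauge_stop between 0.0073 and 0.0096 m) or (height (world z) of bore_floor between 0.02799 and 0.02851 m and value of joint gauge_stop between 0.0078 and 0.0101 m) or (height (world z) of bore_floor between 0.02749 and 0.02801 m and value of joint gauge_stop between 0.0083 and 0.0106 m) or (height (world z) of bore_floor between 0.02699 and 0.02751 m and value of joint gauge_stop between 0.0088 and 0.0111 m) or (height (world z) of bore_floor between 0.02649 and 0.02701 m and value of joint gauge_stop between 0.0093 and 0.0116 m) or (height (world z) of bore_floor between 0.02599 and 0.02651 m and value of joint gauge_stop between 0.0098 and 0.0121 m) or (height (world z) of bore_floor between 0.02549 and 0.02601 m and value of joint gauge_stop between 0.0103 and 0.0126 m) or (height (world z) of bore_floor between 0.02499 and 0.02551 m and value of joint gauge_stop between 0.0108 and 0.0131 m) or (height (world z) of bore_floor between 0.02449 and 0.02501 m and value of joint gauge_stop between 0.0113 and 0.0136 m) or (height (world z) of bore_floor between 0.02399 and 0.02451 m and value of joint gauge_stop between 0.0118 and 0.0141 m) or (height (world z) of bore_floor between 0.02349 and 0.02401 m and value of joint gauge_stop between 0.0123 and 0.0146 m) or (height (world z) of bore_floor between 0.02299 and 0.02351 m and value of joint gauge_stop between 0.0128 and 0.0151 m) or (height (world z) of bore_floor between 0.02249 and 0.02301 m and value of joint gauge_stop between 0.0133 and 0.0156 m) or (height (world z) of bore_floor between 0.02199 and 0.02251 m and value of joint gauge_stop between 0.0138 and 0.0161 m) or (height (world z) of bore_floor between 0.02149 and 0.02201 m and value of joint gauge_stop between 0.0143 and 0.0166 m) or (height (world z) of bore_floor between 0.02099 and 0.02151 m and value of joint gauge_stop between 0.0148 and 0.0171 m))); the robot touches nothing.
It fails at once if the rod is pressed on anything with more than 12 N (contact force between gauge_rod and anything else above 12 N).
It fails at once if the stop is touched with the fingers (contact force between gauge_stop and the fingers above 0.3 N).
It fails at once if the pot, the dappen dish or the mirror is shifted by more than 25 mm (distance of any of pot_center, dappen_center, mirror_center from where it was at the start of the episode above 0.025 m).
It also fails if it takes over 56 s, if anything falls off the work surface, if the arm or the gripper's body presses on something with over 40 N, if the wrist force passes 120 N, or if a joint passes its speed limit or range.

## Working session

There is one attempt and no reset: what is moved stays moved. The work goes in short steps, Python scripts to look and compute and a tool call to move; the robot and the scene stay as the last step left them, time stands still between calls to the robot, and variables do not carry over. Pictures are saved under pics/ and viewed, and the job is handed in when it is done.

Besides the shell and the picture viewer there is one more tool, called after "Call:" as a command line: name --argument value ..., lists and objects as JSON in quotes. move_arm: Moves the arm, as the interface text tells. Its arguments: {"type":"object","properties":{"series":{"type":"array","items":{"type":"array","items":{"type":"array","items":{"type":"number"}}}}},"required":["series"]}

```bash
mkdir -p pics; cat > h.py <<'E'
from workcell import bot
import numpy as np, cv2
def info(n):
    i=bot.camera_info(n); f=240/np.tan(np.radians(i['vfov'])/2); return i,f
def snap(n,fn):
    p,d=bot.camera(n); cv2.imwrite('pics/'+fn,p[:,:,::-1]); np.savez('pics/'+fn+'.npz',p=p,d=d); return p,d
def pt(n,u,v,z,T=None):
    i,f=info(n); T=np.array(i['cam_to_world']) if T is None else T
    return (T@np.array([(u-i['cx'])/f*z,(v-i['cy'])/f*z,z,1]))[:3]
E
python3 - <<'E'
from h import *
o=bot.get_obs(); print(o)
print(bot.pinch_z)
for n in ['scene','top','wrist']:
    print(n,bot.camera_info(n))
    snap(n,n+'0.png')
for n in ['scene','top']:
  for t in ['gauge_grip','rest','bore_mouth','cast','pot_center','dappen_center','mirror_center','gauge_stop']:
    try: print(n,t,[(np.round(r['at'],4),round(r['confidence'],2)) for r in bot.find_in(n,t)][:3])
    except Exception as e: print(n,t,e)
print(bot.get_obs()['clock'])
E
```

```text
{'clock': 0.0, 'joint_pos': array([-1.13902152e+00,  2.41435105e-01,  3.72533890e-03,  1.33520233e+00,
       -2.55865670e-05,  1.57081868e+00]), 'joint_vel': array([-0.00069266,  0.0008148 , -0.00149379,  0.00083802, -0.0002148 ,
       -0.00031446]), 'tau': array([-2.51208667e-04, -3.72320795e+01,  2.52405882e+01,  1.69014267e-02,
       -1.55149587e-05,  7.18395711e-06]), 'eef_pos': array([ 0.20896971, -0.4535405 ,  0.23040234]), 'tool_rot': array([ 9.76788529e-01,  2.14203294e-01, -2.39122353e-04, -1.03058673e-03]), 'ft_force': array([ 0.42812389, -0.17717956,  0.07485243]), 'ft_torque': array([0.00224288, 0.01826698, 0.0209541 ]), 'grip_width': 0.08507919405561785}
0.0187
scene {'vfov': 52.27693497116647, 'cx': 323.1083202001878, 'cy': 233.849712998756, 'cam_to_world': array([[ 0.81873285, -0.45862483,  0.34545591,  0.23411221],
       [-0.57414661, -0.64798997,  0.50046444, -0.22818554],
       [-0.00567345, -0.60808902, -0.79384857,  0.74867748],
       [ 0.        ,  0.        ,  0.        ,  1.        ]])}
top {'vfov': 48.4495159044521, 'cx': 321.6822714252799, 'cy': 240.932
[... 826 characters left out ...]
 0.69)]
scene bore_mouth []
scene cast [(array([0.5026, 0.0432, 0.0148]), 0.74)]
scene pot_center [(array([0.5944, 0.193 , 0.0414]), 0.7)]
scene dappen_center [(array([0.5011, 0.1611, 0.0182]), 0.83)]
scene mirror_center [(array([0.5156, 0.431 , 0.0111]), 0.69)]
scene gauge_stop []
top gauge_grip []
top rest [(array([0.4236, 0.3142, 0.0685]), 0.69)]
top bore_mouth [(array([0.5015, 0.1614, 0.0249]), 0.66), (array([0.505 , 0.4264, 0.0076]), 0.54)]
top cast [(array([0.5047, 0.0623, 0.0167]), 0.82)]
top pot_center [(array([0.601 , 0.2082, 0.0372]), 0.74)]
top dappen_center [(array([0.5008, 0.1623, 0.0257]), 0.61)]
top mirror_center [(array([0.5076, 0.4258, 0.0059]), 0.67)]
top gauge_stop []
0.95
```

View pics/scene0.png

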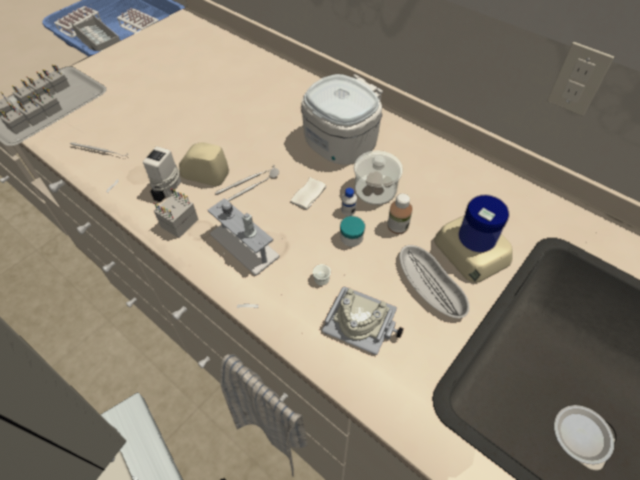

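View pics/top0.png

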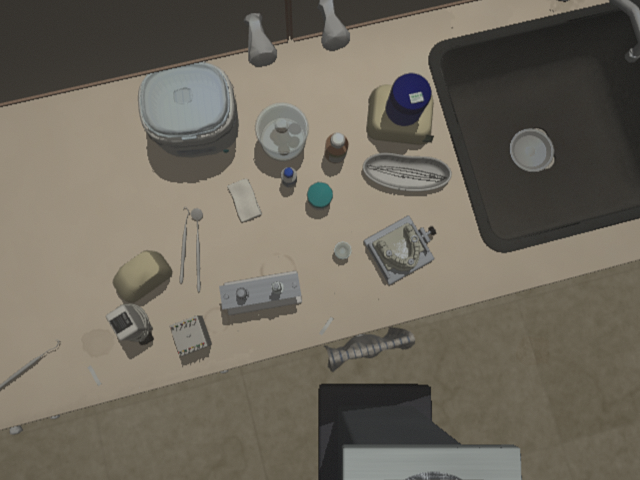

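The scene view has the rest at about (242,235), with two handles standing in it, the cast at (360,318) and the dappen dish at (320,275). The top view has the rest at (260,293), with handles at (242,295) and (277,290), and the cast at (400,248). I'll enlarge both.

```bash
python3 - <<'E'
from h import *
a=cv2.imread('pics/top0.png');b=cv2.imread('pics/scene0.png')
r=lambda im,u,v,w,h,s:cv2.resize(im[v:v+h,u:u+w],None,fx=s,fy=s,interpolation=cv2.INTER_CUBIC)
A=np.hstack([r(a,210,255,100,75,4),r(a,350,205,100,75,4)])
B=np.hstack([r(b,200,190,100,75,4),r(b,310,280,100,75,4)])
cv2.imwrite('pics/crop1.png',np.vstack([A,B]))
E
```

```text
(no output)
```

View pics/crop1.png

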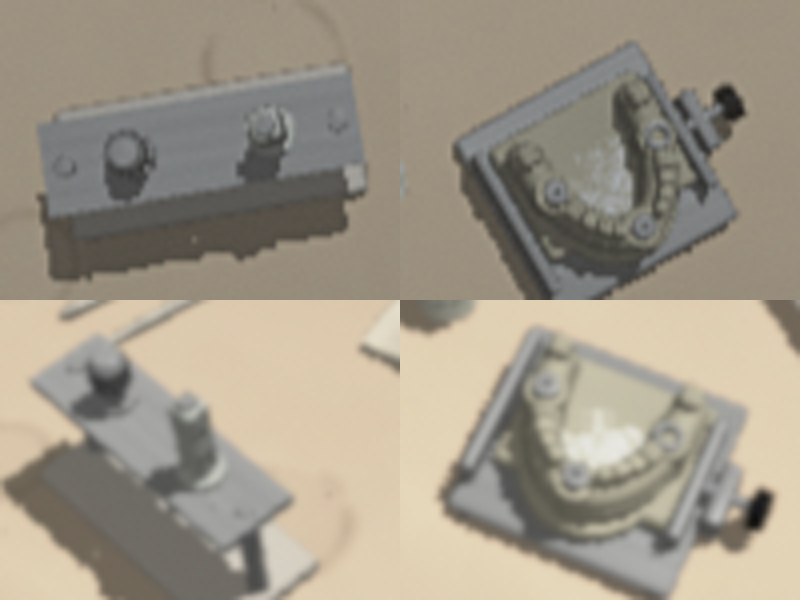

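The gauge is the square handle at top (277,290). The open sleeve is at top (414,239) and scene (377,314). The other two places, at (389,252) and (411,262), are capped. Next I'll get rough positions using the known heights.

```bash
cat >> h.py <<'E'
def onplane(n,u,v,z,T=None):
    i,f=info(n); T=np.array(i['cam_to_world']) if T is None else T
    d=T[:3,:3]@np.array([(u-i['cx'])/f,(v-i['cy'])/f,1]); c=T[:3,3]
    return c+d*(z-c[2])/d[2]
def wristT(o):
    from scipy.spatial.transform import Rotation as R
    M=np.eye(4);M[:3,:3]=R.from_quat(o['tool_rot']).as_matrix();M[:3,3]=o['eef_pos']
    return M@np.array(bot.camera_info('wrist')['tool_from_camera'])
E
python3 - <<'E'
from h import *
pr=lambda *a:print(*[np.round(x,4) if not isinstance(x,str) else x for x in a])
c=lambda x,y,u,v:(u+x/4,v+y/4)
pr('gauge top',onplane('top',*c(262,120,210,255),.117))
pr('gauge scene',onplane('scene',*c(190,402-300,200,190),.117))
pr('sleeve top',onplane('top',*c(257,135,350,205),.043), onplane('scene',*c(268,437-300,310,280),.043))
pr('driver', onplane('top',*c(127,152,210,255),.098))
# rest corners top
for p in [(38,125),(348,66),(365,165),(50,215)]: pr('corner',onplane('top',*c(*p,210,255),.068))
for p in [(30,380),(100,332),(293,500),(222,548)]: pr('corner s',onplane('scene',*c(p[0],p[1]-300,200,190),.068))
o=bot.get_obs(); T=wristT(o); pr('tool R',T)
E
```

```text
gauge top [0.4288 0.278  0.117 ]
gauge scene [0.4278 0.275  0.117 ]
sleeve top [0.5193 0.0343 0.043 ] [0.5184 0.0327 0.043 ]
driver [0.4163 0.3343 0.098 ]
corner [0.4289 0.3759 0.068 ]
corner [0.4556 0.244  0.068 ]
corner [0.4132 0.2362 0.068 ]
corner [0.3909 0.3695 0.068 ]
corner s [0.3896 0.3677 0.068 ]
corner s [0.4296 0.3752 0.068 ]
corner s [0.4519 0.24   0.068 ]
corner s [0.4138 0.2356 0.068 ]
tool R [[ 4.187e-01 -8.711e-01 -2.567e-01  2.748e-01]
 [-9.081e-01 -4.017e-01 -1.180e-01 -4.232e-01]
 [-3.000e-04  2.825e-01 -9.593e-01  3.739e-01]
 [ 0.000e+00  0.000e+00  0.000e+00  1.000e+00]]
```

View pics/wrist0.png

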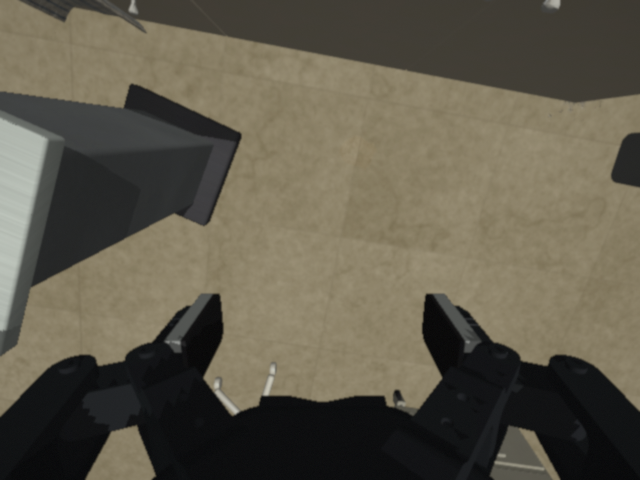

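Call:
move_arm --series '[[[2.6,4.1,0,0,0,8,1],[2.6,4.1,0,0,0,8,1],[2.6,4.1,0,0,0,8,1],[2.6,4.1,0,0,0,8,1],[2.6,4.1,0,0,0,8,1]]]'

```text
clock: 1.45
eef_pos: [0.3397, -0.2482, 0.2309]
tool_rot: [0.841, 0.541, 0.001, 0.002]
ft_force: [0.7, 0.2, 0.7]
grip_width: 0.0857
```

Call:
move_arm --series '[[[2.6,4.1,0,0,0,8,1],[2.6,4.1,0,0,0,8,1],[2.6,4.1,0,0,0,8,1],[2.6,4.1,0,0,0,8,1],[2.6,4.1,0,0,0,2.5,1]]]'

```text
clock: 1.95
eef_pos: [0.4726, -0.0359, 0.2325]
tool_rot: [0.633, 0.774, 0.002, 0.004]
ft_force: [0.7, -0.4, -0.1]
grip_width: 0.0853
```

Call:
move_arm --series '[[[2.5,3.9,0,0,0,0,1],[2.4,3.8,-2,0,0,0,1],[0,0,-3,0,0,0,1],[0,0,0,0,0,0,1],[0,0,0,0,0,0,1]]]'

```text
clock: 2.45
eef_pos: [0.5266, 0.0508, 0.1829]
tool_rot: [0.628, 0.778, 0.005, 0.006]
ft_force: [-1.0, 0.1, 0.1]
grip_width: 0.085
```

```bash
python3 - <<'E'
from h import *
o=bot.get_obs(); print(o['eef_pos'],o['tool_rot'],o['ft_force'])
np.savez('pics/w1_obs.npz',T=wristT(o))
snap('wrist','w1.png')
T=wristT(o); i,f=info('wrist'); print(f)
p=np.linalg.inv(T)@np.array([.519,.0335,.043,1]); print(p[0]/p[2]*f+i['cx'],p[1]/p[2]*f+i['cy'])
print([(np.round(r['at'],4),round(r['confidence'],2)) for r in bot.find_in('wrist','bore_mouth')][:3])
E
```

```text
[0.52660581 0.05082662 0.18292137] [0.62807605 0.77811622 0.00472508 0.0057701 ] [-1.03975873  0.14128337  0.14882486]
339.8802337224637
306.61807464200734 240.76773855851093
[(array([0.521 , 0.0391, 0.0382]), 0.86)]
```

View pics/w1.png

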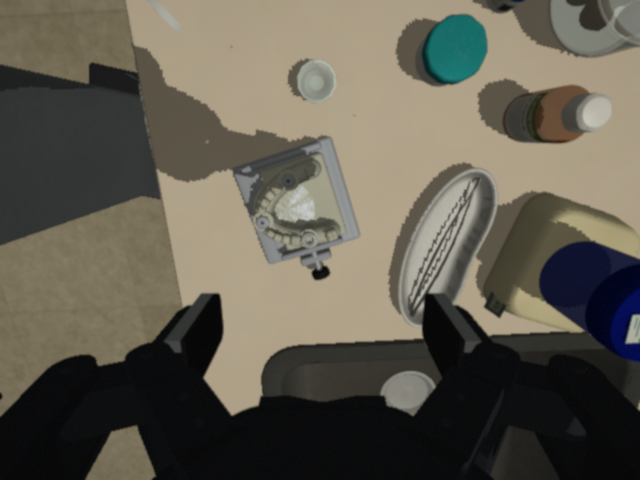

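The wrist view shows the open sleeve near (309,239). My prediction was (307,241), so they agree. I'll zoom in.

```bash
python3 - <<'E'
from h import *
a=cv2.imread('pics/w1.png')
cv2.imwrite('pics/w1c.png',cv2.resize(a[200:270,260:350],None,fx=8,fy=8,interpolation=cv2.INTER_CUBIC))
E
```

```text
(no output)
```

View pics/w1c.png

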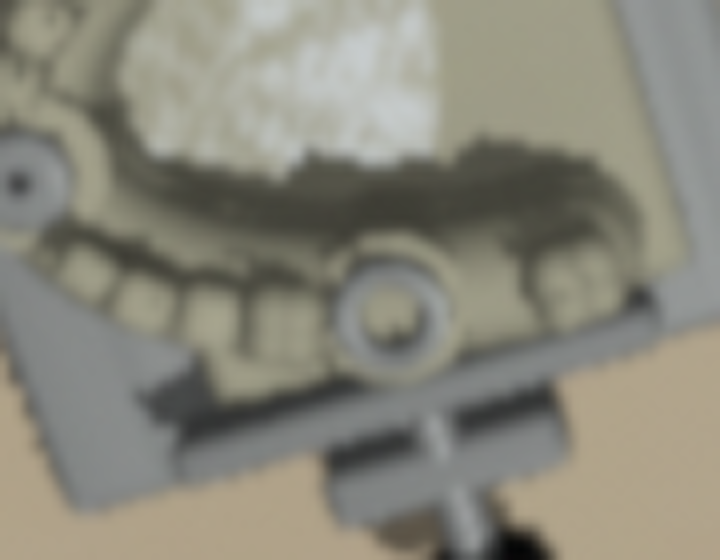

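Call:
move_arm --series '[[[-2,4.5,0,0,0.85,0,1],[-2,4.5,0,0,0,0,1],[-2,4.5,0,0,0,0,1],[-2,4.5,0,0,0,0,1],[-1.9,4.5,0,0,0,0,1]]]'

```text
clock: 3.05
eef_pos: [0.4312, 0.2712, 0.1923]
tool_rot: [0.639, 0.769, 0.006, 0.005]
ft_force: [0.6, 0.3, -0.5]
grip_width: 0.0854
```

Call:
move_arm --series '[[[0,0,0,0,0,0,1],[0,0,0,0,0,0,1],[0,0,0,0,0,0,1],[0,0,0,0,0,0,1],[0,0,0,0,0,0,1]]]'

```text
clock: 3.55
eef_pos: [0.4325, 0.2722, 0.198]
tool_rot: [0.638, 0.77, 0.011, 0.006]
ft_force: [0.9, -0.4, -0.3]
grip_width: 0.0855
```

```bash
cat >> h.py <<'E'
def proj(T,P):
    i,f=info('wrist'); p=np.linalg.inv(T)@np.append(P,1); return p[0]/p[2]*f+i['cx'],p[1]/p[2]*f+i['cy']
def state():
    from scipy.spatial.transform import Rotation as R
    o=bot.get_obs(); M=R.from_quat(o['tool_rot']).as_matrix()
    print('t',round(o['clock'],2),'tcp mm',np.round(o['eef_pos']*1e3,2),'z',np.round(M[:,2],4),'yawx',round(np.degrees(np.arctan2(M[1,0],M[0,0])),2),'f',np.round(o['ft_force'],2),'m',np.round(o['ft_torque'],3),'w',round(o['grip_width']*1e3,2))
    return o
E
python3 - <<'E'
from h import *
print('sleeve from w1',onplane('wrist',308.6,239.6,.043,np.load('pics/w1_obs.npz')['T']))
o=state();T=wristT(o);np.savez('pics/w2_obs.npz',T=T)
p,d=snap('wrist','w2.png')
print(proj(T,[.428,.2765,.117]))
cv2.imwrite('pics/w2c.png',cv2.resize(p[130:280,220:420,::-1],None,fx=4,fy=4,interpolation=cv2.INTER_CUBIC))
E
```

```text
sleeve from w1 [0.52047386 0.03489773 0.043     ]
t 3.55 tcp mm [432.53 272.24 198.04] z [ 0.0233  0.0092 -0.9997] yawx 100.64 f [ 0.88 -0.37 -0.31] m [0.018 0.056 0.022] w 85.49
(np.float64(313.45804864111943), np.float64(239.02117658184966))
```

View pics/w2c.png

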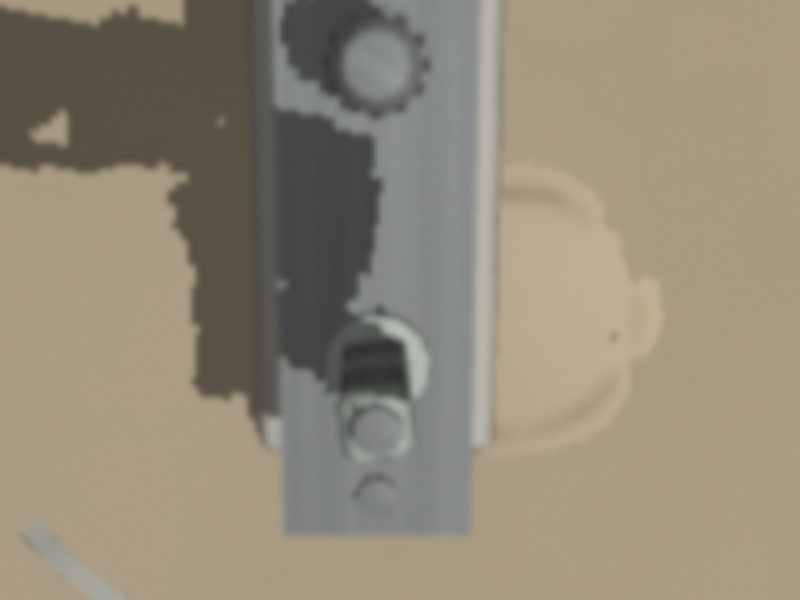

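The handle's top centre is at about (314,236.6), and its flats line up with the picture axes, so the current yaw suits a grasp with the jaws across the plate. I'll compute the position and check that the rest state is steady.

```bash
python3 - <<'E'
from h import *
T=np.load('pics/w2_obs.npz')['T']
print(onplane('wrist',314,236.6,.117,T))
a=np.load('pics/w2.png.npz')['p']
cv2.imwrite('pics/w2d.png',cv2.resize(a[200:255,290:345,::-1],None,fx=10,fy=10,interpolation=cv2.INTER_CUBIC))
state()
E
```

```text
[0.42805778 0.27827255 0.117     ]
t 3.6 tcp mm [432.58 272.17 197.97] z [ 0.0233  0.009  -0.9997] yawx 100.63 f [-0.14 -0.22  0.2 ] m [ 0.051  0.023 -0.007] w 85.44
```

View pics/w2d.png

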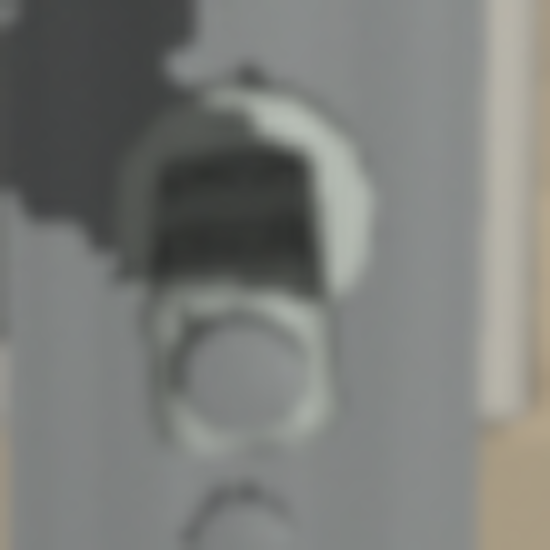

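Call:
move_arm --series '[[[-0.5,0.5,-2,-0.5,1.3,0,1],[0,0,-2,0,0,0,1],[0,0,-1.5,0,0,0,1],[0,0,0,0,0,0,1],[0,0,0,0,0,0,1]]]'

```text
clock: 4.1
eef_pos: [0.4274, 0.2745, 0.1375]
tool_rot: [0.641, 0.768, -0.003, -0.001]
ft_force: [0.0, -0.0, 0.7]
grip_width: 0.0855
```

```bash
python3 - <<'E'
from h import *
o=state();T=wristT(o);np.savez('pics/w3_obs.npz',T=T)
p,d=snap('wrist','w3.png')
print(proj(T,[.428,.277,.117]))
cv2.imwrite('pics/w3c.png',cv2.resize(p[150:340,200:440,::-1],None,fx=3,fy=3,interpolation=cv2.INTER_CUBIC))
E
```

```text
t 4.1 tcp mm [427.44 274.48 137.5 ] z [-0.0056 -0.0024 -1.    ] yawx 100.27 f [ 0.04 -0.03  0.72] m [-0.009  0.034 -0.018] w 85.51
(np.float64(323.7820898591461), np.float64(277.1164490453384))
```

View pics/w3c.png

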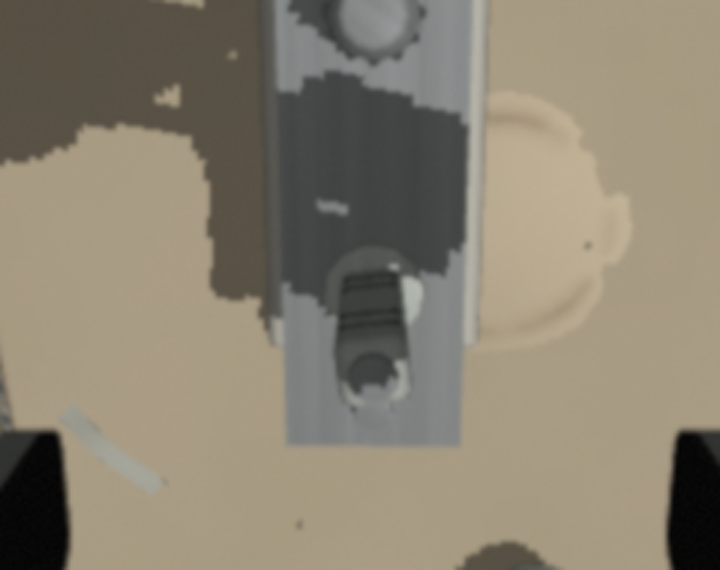

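Call:
move_arm --series '[[[0,0.2,-2,0.1,-0.3,0,1],[0,0.1,-2,0,0,0,1],[0,0,-0.5,0,0,0,1],[0,0,0,0,0,0,1],[0,0,0,0,0,0,1]]]'

```text
clock: 4.65
eef_pos: [0.43, 0.279, 0.0951]
tool_rot: [0.641, 0.767, 0.003, 0.001]
ft_force: [1.4, 0.9, 0.4]
grip_width: 0.0856
```

```bash
python3 - <<'E'
from h import *
o=state();T=wristT(o);np.savez('pics/w4_obs.npz',T=T)
p,d=snap('wrist','w4.png')
s,_=snap('scene','s4.png')
print(proj(T,[.428,.2775,.117]))
cv2.imwrite('pics/s4c.png',cv2.resize(s[150:290,150:330,::-1],None,fx=4,fy=4,interpolation=cv2.INTER_CUBIC))
E
```

```text
t 4.65 tcp mm [430.05 279.01  95.11] z [ 0.005   0.0029 -1.    ] yawx 100.23 f [1.4  0.89 0.35] m [ 0.002 -0.01  -0.034] w 85.56
(np.float64(316.153787885577), np.float64(327.24085541518843))
```

View pics/w4.png

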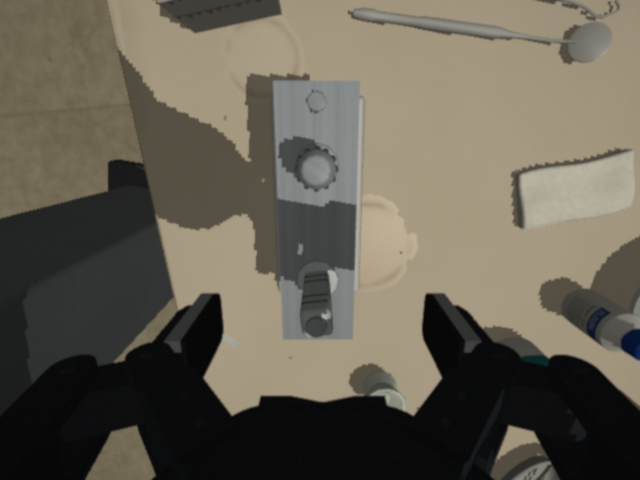

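View pics/s4c.png

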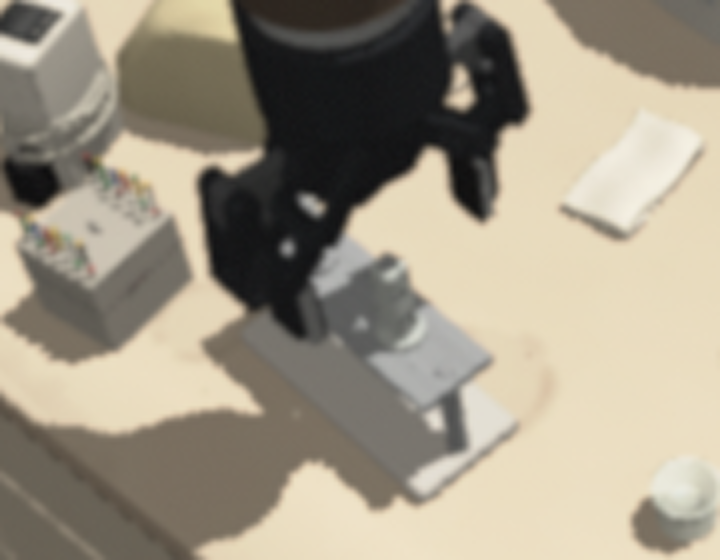

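Call:
move_arm --series '[[[-0.2,-0.1,-0.6,-0.15,0.3,0,1],[0,0,-0.5,0,0,0,1],[0,0,0,0,0,0,1],[0,0,0,0,0,0,1],[0,0,0,0,0,0,1]]]'

```text
clock: 5.25
eef_pos: [0.4291, 0.2786, 0.0852]
tool_rot: [0.641, 0.767, 0.002, 0.0]
ft_force: [-0.7, -0.2, 0.8]
grip_width: 0.0856
```

```bash
python3 - <<'E'
from h import *
o=state()
E
```

```text
t 5.25 tcp mm [429.08 278.62  85.18] z [ 0.0027  0.0023 -1.    ] yawx 100.22 f [-0.68 -0.22  0.85] m [-0.02   0.033  0.012] w 85.55
```

Call:
move_arm --series '[[[-0.1,0,-0.2,0,0,0,0.6],[0,0,0,0,0,0,0.4],[0,0,0,0,0,0,0.2],[0,0,0,0,0,0,0],[0,0,0,0,0,0,0]]]'

```text
clock: 5.75
eef_pos: [0.4281, 0.2787, 0.0832]
tool_rot: [0.641, 0.767, 0.002, 0.0]
ft_force: [0.7, -2.0, 6.9]
grip_width: 0.0123
```

Call:
move_arm --series '[[[0,0,0,0,0,0,0],[0,0,0,0,0,0,0],[0,0,0,0,0,0,0],[0,0,0,0,0,0,0],[0,0,0,0,0,0,0]]]'

```text
clock: 6.25
eef_pos: [0.4282, 0.2788, 0.0833]
tool_rot: [0.641, 0.767, 0.002, 0.0]
ft_force: [-0.4, 0.6, 0.0]
grip_width: 0.012
```

```bash
python3 - <<'E'
from h import *
o=state();np.savez('pics/w5_obs.npz',T=wristT(o))
p,d=snap('wrist','w5.png')
o=state()
E
```

```text
t 6.25 tcp mm [428.19 278.78  83.3 ] z [ 0.0032  0.0026 -1.    ] yawx 100.22 f [-0.37  0.6   0.  ] m [0.024 0.009 0.026] w 12.01
t 6.3 tcp mm [428.23 278.8   83.32] z [ 0.0033  0.0026 -1.    ] yawx 100.22 f [ 0.48 -0.59 -0.17] m [0.007 0.002 0.002] w 12.26
```

View pics/w5.png

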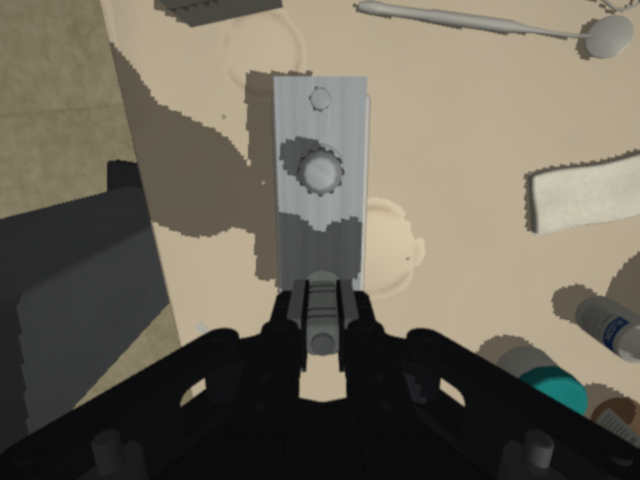

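The gauge is held at a 12 mm opening, with the TCP at (428.2, 278.8, 83.3) mm. I'll keep that as the return pose and lift straight up.

Call:
move_arm --series '[[[0,0,1,0,0,0,0],[0,0,1.5,0,0,0,0],[0,0,1.5,0,0,0,0],[0,0,0.5,0,0,0,0],[0,0,0,0,0,0,0]]]'

```text
clock: 6.8
eef_pos: [0.4275, 0.2783, 0.1309]
tool_rot: [0.641, 0.767, 0.001, 0.0]
ft_force: [-0.0, 0.2, -0.4]
grip_width: 0.0123
```

```bash
python3 - <<'E'
from h import *
o=state()
E
```

```text
t 6.8 tcp mm [427.5  278.32 130.9 ] z [ 0.0018  0.0017 -1.    ] yawx 100.22 f [-0.    0.22 -0.42] m [-0.05   0.015 -0.06 ] w 12.25
```

Call:
move_arm --series '[[[0,0,1.5,0,0,0,0],[0,0,1.5,0,0,0,0],[0,0,0.5,0,0,0,0],[0,0,0,0,0,0,0],[0,0,0,0,0,0,0]]]'

```text
clock: 7.3
eef_pos: [0.426, 0.2773, 0.1643]
tool_rot: [0.641, 0.767, -0.001, -0.001]
ft_force: [0.3, -0.5, -0.3]
grip_width: 0.012
```

```bash
python3 - <<'E'
from h import *
o=state();np.savez('pics/w6_obs.npz',T=wristT(o))
p,d=snap('scene','s6.png')
p2,d=snap('wrist','w6.png')
t,_=snap('top','t6.png')
z=p[150:290,150:330,::-1]
cv2.imwrite('pics/s6c.png',cv2.resize(z,None,fx=4,fy=4,interpolation=cv2.INTER_CUBIC))
E
```

```text
t 7.3 tcp mm [425.98 277.34 164.31] z [-1.9e-03 -7.0e-04 -1.0e+00] yawx 100.22 f [ 0.31 -0.53 -0.33] m [ 0.014 -0.027  0.008] w 11.99
```

View pics/s6c.png

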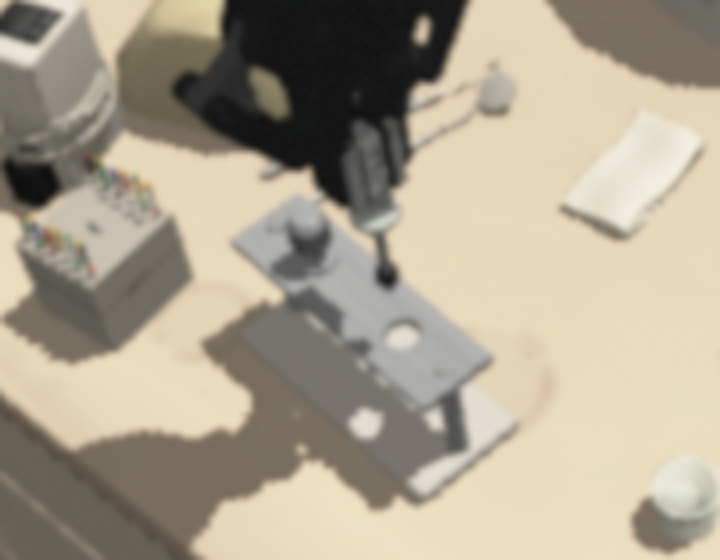

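View pics/w6.png

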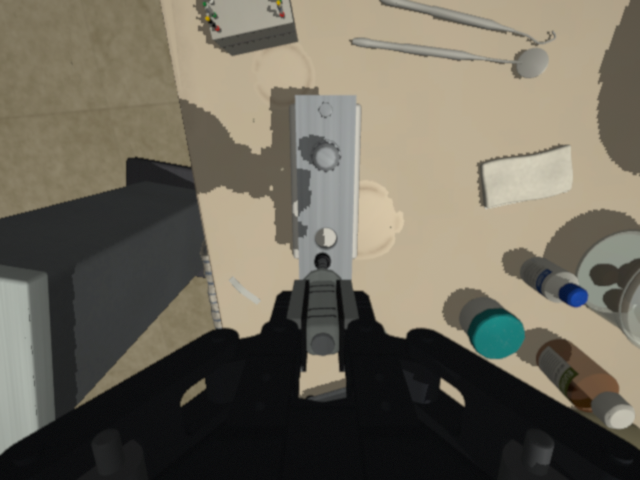

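The gauge is up and hangs straight. The wrist view has the black stop at (322,262) and the empty hole at (326,237). I'll zoom in to find the rod tip in the tool frame.

```bash
python3 - <<'E'
from h import *
a=np.load('pics/w6.png.npz')['p']
cv2.imwrite('pics/w6c.png',cv2.resize(a[220:290,290:360,::-1],None,fx=8,fy=8,interpolation=cv2.INTER_CUBIC))
T=np.load('pics/w6_obs.npz')['T']
print('hole',onplane('wrist',326,237,.068,T))
i,f=info('wrist'); C=np.linalg.inv(np.array(i['tool_from_camera']))
for z in (.0633,.057,.051,.015,0-.04):
    p=C@np.array([0,0,z,1]); print(z,p[0]/p[2]*f+i['cx'],p[1]/p[2]*f+i['cy'],'px/mm',f/p[2]/1000)
E
```

```text
hole [0.42862963 0.2793197  0.068     ]
0.0633 321.68268657124906 253.9556493411442 px/mm 1.5584355197289037
0.057 321.67573851206055 257.3264396871873 px/mm 1.602845636846974
0.051 321.66874288651184 260.7203064382448 px/mm 1.6475597852883082
0.015 321.6169248870995 285.8593571330676 px/mm 1.9787664374328813
-0.04 321.4796975704147 352.4339935524729 px/mm 2.8558863698396535
```

View pics/w6c.png

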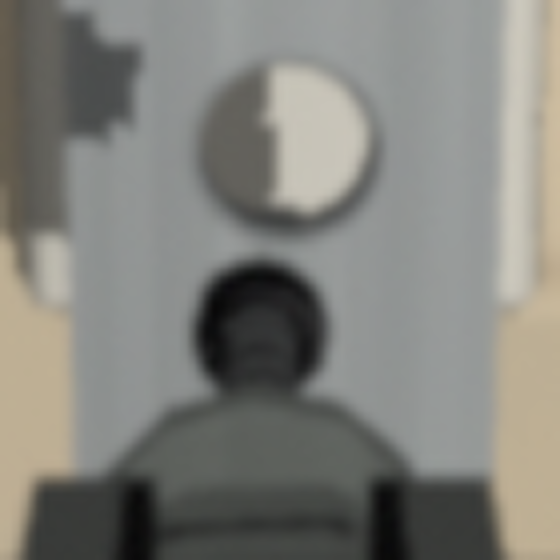

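```bash
cat > ov.py <<'E'
from h import *
def overlay(fn,out,dx,dy,s,box,sc,ext=[]):
    a=np.load('pics/'+fn+'.npz')['p'][:,:,::-1]
    u0,v0,w,h=box
    im=cv2.resize(a[v0:v0+h,u0:u0+w],None,fx=sc,fy=sc,interpolation=cv2.INTER_CUBIC)
    i,f=info('wrist'); C=np.linalg.inv(np.array(i['tool_from_camera']))
    def draw(P,col):
        P=np.c_[P,np.ones(len(P))]@C.T
        uv=np.c_[P[:,0]/P[:,2]*f+i['cx'],P[:,1]/P[:,2]*f+i['cy']]
        q=((uv-[u0,v0]+.5)*sc-.5)
        cv2.polylines(im,[np.round(q*8).astype(np.int32)],True,col,1,cv2.LINE_AA,3)
    th=np.linspace(0,2*np.pi,60)[:-1]
    cir=lambda r,z,ox=dx,oy=dy:np.c_[ox+r*np.cos(th),oy+r*np.sin(th),0*th+z]
    draw(cir(.0052,.0513-s),(0,255,255)); draw(cir(.0052,.0573-s),(0,0,255))
    draw(cir(.011,.0113),(0,255,0)); draw(cir(.011,.0153),(0,200,0))
    sq=np.array([[1,1],[1,-1],[-1,-1],[-1,1]])*.0065
    draw(np.c_[sq+[dx,dy],np.full(4,-.0337)],(255,0,255))
    draw(cir(.0025,.0633),(255,255,0))
    for e in ext: draw(*e)
    cv2.imwrite('pics/'+out,im)
E
python3 - <<'E'
from ov import *
overlay('w6.png','ov6.png',0,0.0006,.001,(285,225,75,130),4.5)
overlay('w6.png','ov6b.png',-.001,0.0006,.001,(285,225,75,130),4.5)
a=cv2.imread('pics/ov6.png');b=cv2.imread('pics/ov6b.png');cv2.imwrite('pics/ov6ab.png',np.hstack([a,b]))
E
```

```text
(no output)
```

View pics/ov6ab.png

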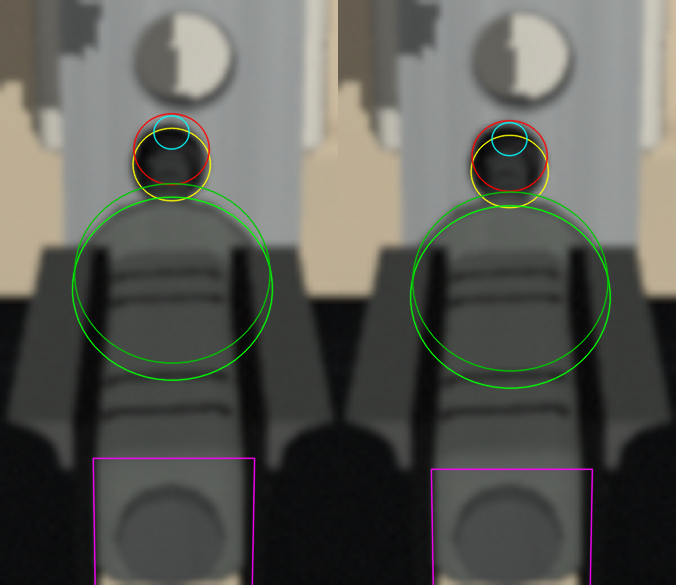

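The overlay fits with the rod axis at tool x ≈ -0.8 mm and y ≈ +0.6 mm. Now I'll carry the gauge over to the cast.

Call:
move_arm --series '[[[1.2,-3,0,0,0,0,0],[1.5,-4,0,0,0,0,0],[1.6,-4.2,0,0,0,0,0],[1.6,-4.2,0,0,0,0,0],[1.4,-3.6,0,0,0,0,0]]]'

```text
clock: 7.95
eef_pos: [0.498, 0.0859, 0.1613]
tool_rot: [0.636, 0.771, -0.002, -0.002]
ft_force: [1.1, 0.7, -0.2]
grip_width: 0.0122
```

Call:
move_arm --series '[[[1,-2.5,0,0,0,0,0],[0.5,-1.2,0,0,0,0,0],[0,0,0,0,0,0,0],[0,0,0,0,0,0,0],[0,0,0,0,0,0,0]]]'

```text
clock: 8.45
eef_pos: [0.513, 0.0446, 0.1591]
tool_rot: [0.639, 0.769, -0.003, -0.004]
ft_force: [0.6, -0.1, -0.4]
grip_width: 0.0124
```

```bash
python3 - <<'E'
from h import *
o=state()
E
```

```text
t 8.45 tcp mm [512.98  44.56 159.06] z [-9.5e-03 -2.0e-04 -1.0e+00] yawx 100.59 f [ 0.57 -0.13 -0.41] m [ 0.023  0.018 -0.034] w 12.37
```

Call:
move_arm --series '[[[0.5,-0.7,0,0,-0.5,-0.3,0],[0.2,-0.2,-1,0,0,0,0],[0,0,-1,0,0,0,0],[0,0,-0.7,0,0,0,0],[0,0,0,0,0,0,0]]]'

```text
clock: 8.95
eef_pos: [0.5192, 0.0386, 0.1293]
tool_rot: [0.639, 0.77, -0.0, -0.001]
ft_force: [-1.0, 0.0, -1.0]
grip_width: 0.0121
```

Call:
move_arm --series '[[[0,0,0,0,0,0,0],[0,0,0,0,0,0,0],[0,0,0,0,0,0,0],[0,0,0,0,0,0,0],[0,0,0,0,0,0,0]]]'

```text
clock: 9.45
eef_pos: [0.5193, 0.0388, 0.1294]
tool_rot: [0.638, 0.77, -0.0, -0.001]
ft_force: [0.2, -0.1, -0.7]
grip_width: 0.0119
```

```bash
python3 - <<'E'
from ov import *
o=state();np.savez('pics/w7_obs.npz',T=wristT(o))
p2,d=snap('wrist','w7.png'); s,_=snap('scene','s7.png')
overlay('w7.png','ov7.png',-.0008,0.0006,.001,(270,190,105,95),7)
z=s[270:370,300:420,::-1]
cv2.imwrite('pics/s7c.png',cv2.resize(z,None,fx=6,fy=6,interpolation=cv2.INTER_CUBIC))
E
```

```text
t 9.45 tcp mm [519.27  38.79 129.4 ] z [-1.1e-03  5.0e-04 -1.0e+00] yawx 100.64 f [ 0.18 -0.1  -0.66] m [0.015 0.052 0.051] w 11.86
```

View pics/ov7.png

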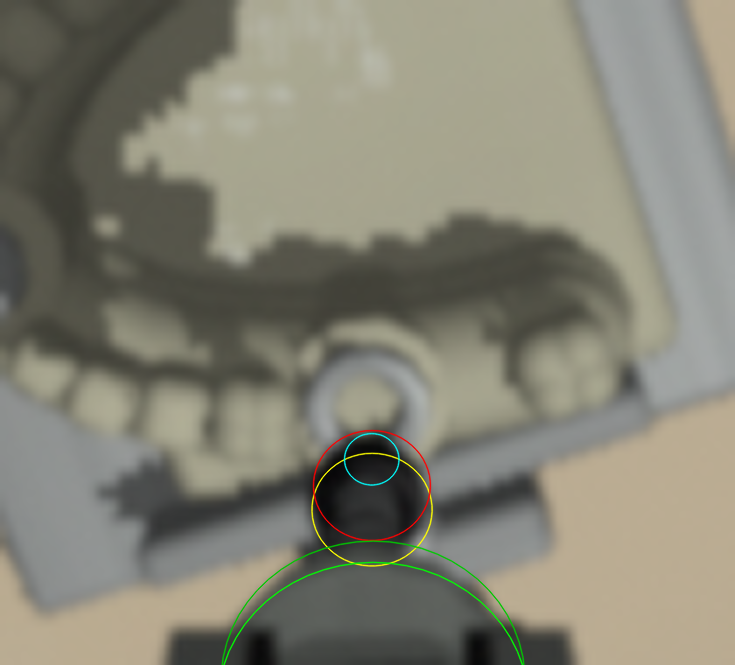

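View pics/s7c.png

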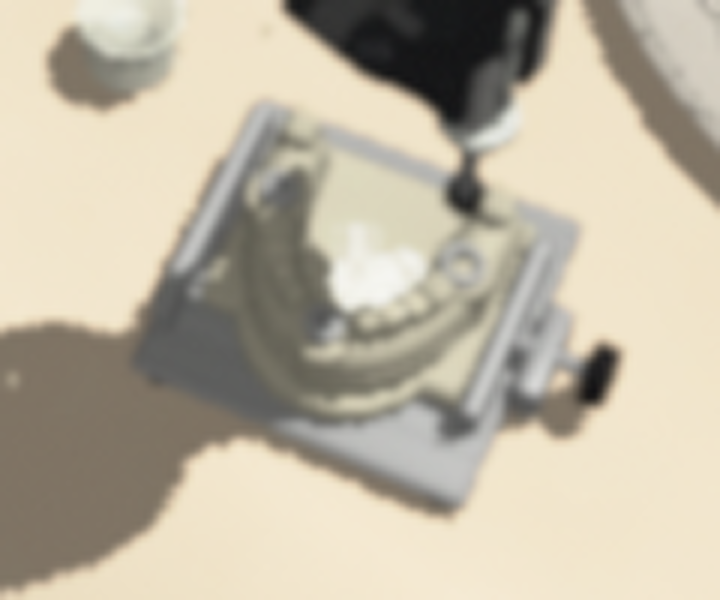

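```bash
python3 - <<'E'
from h import *
T=np.load('pics/w7_obs.npz')['T']
P=onplane('wrist',322.3,246.7,.043,T); print(P)
tcp=np.array([.51927,.03879]);tx=np.array([np.cos(np.radians(100.64)),np.sin(np.radians(100.64))]);ty=np.array([tx[1],-tx[0]])
tip=tcp-.0008*tx+.0006*ty
print('tip',tip,'move needed mm',(P[:2]-tip)*1e3)
E
python3 - <<'E'
import cv2,numpy as np
a=np.load('pics/w7.png.npz')['p'][:,:,::-1]
cv2.imwrite('pics/w7c.png',cv2.resize(a[225:275,297:347],None,fx=12,fy=12,interpolation=cv2.INTER_CUBIC))
E
```

```text
[0.52009778 0.03624442 0.043     ]
tip [0.52000739 0.03811454] move needed mm [ 0.09039047 -1.87011692]
```

View pics/w7c.png

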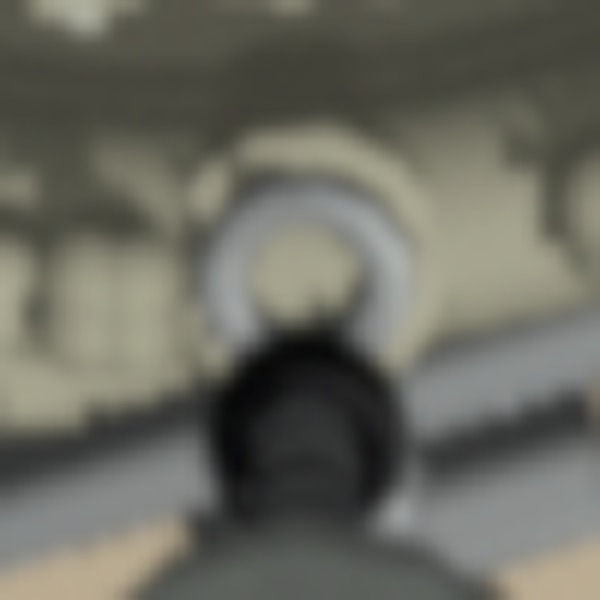

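The sleeve centre is at about (322.3, 248) and the stop is centred at u≈322.2, so they're aligned sideways. I need about 2.6 mm along world -y, then a move down to just above the rim.

Call:
move_arm --series '[[[0.04,-0.26,-0.5,0,0,0,0],[0,0,-0.8,0,0,0,0],[0,0,-0.4,0,0,0,0],[0,0,0,0,0,0,0],[0,0,0,0,0,0,0]]]'

```text
clock: 10.05
eef_pos: [0.5193, 0.0357, 0.1104]
tool_rot: [0.639, 0.77, -0.0, -0.001]
ft_force: [0.3, -0.8, -0.3]
grip_width: 0.0121
```

```bash
python3 - <<'E'
from ov import *
o=state();np.savez('pics/w8_obs.npz',T=wristT(o))
p2,d=snap('wrist','w8.png'); s,_=snap('scene','s8.png')
T=wristT(o)
a=p2[:,:,::-1]
A=cv2.resize(a[225:275,297:347],None,fx=8,fy=8,interpolation=cv2.INTER_CUBIC)
overlay('w8.png','tmp.png',-.001,0.0004,.001,(297,225,50,50),8)
cv2.imwrite('pics/w8c.png',np.hstack([A,cv2.imread('pics/tmp.png')]))
z=s[290:340,350:410,::-1]
cv2.imwrite('pics/s8c.png',cv2.resize(z,None,fx=10,fy=10,interpolation=cv2.INTER_CUBIC))
E
```

```text
t 10.05 tcp mm [519.29  35.74 110.41] z [-2.e-03  4.e-04 -1.e+00] yawx 100.62 f [ 0.34 -0.8  -0.29] m [ 0.034 -0.001  0.013] w 12.09
```

View pics/w8c.png

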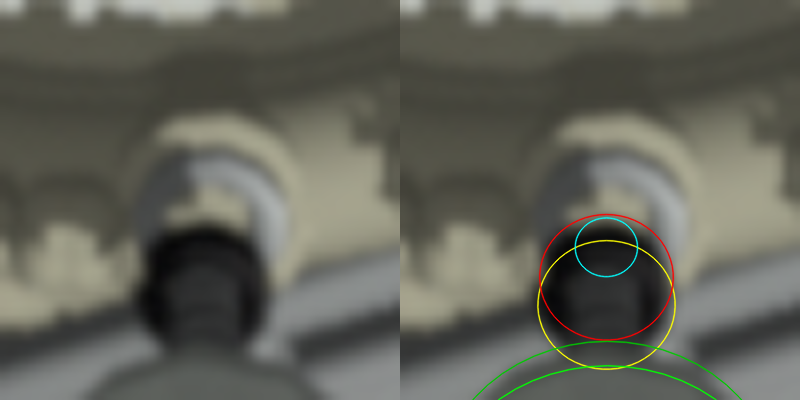

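View pics/s8c.png

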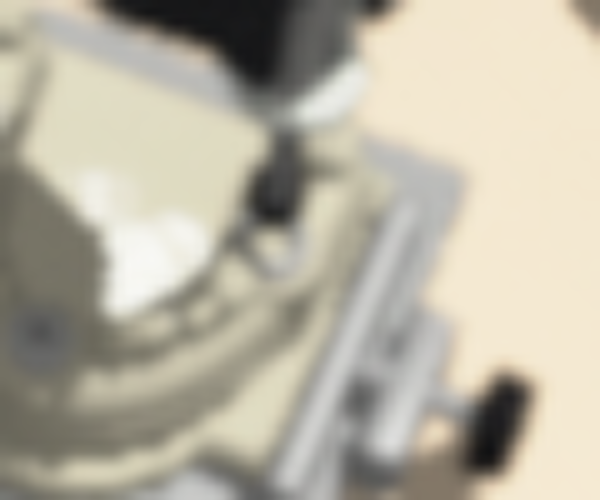

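```bash
cat > ov2.py <<'E'
from h import *
th=np.linspace(0,2*np.pi,80)[:-1]
def ov(fn,T,box,sc,curves):
    a=np.load('pics/'+fn+'.npz')['p'][:,:,::-1]; u0,v0,w,h=box
    im=cv2.resize(a[v0:v0+h,u0:u0+w],None,fx=sc,fy=sc,interpolation=cv2.INTER_CUBIC)
    for P,col in curves:
        uv=np.array([proj(T,p) for p in P]); q=((uv-[u0,v0]+.5)*sc-.5)
        cv2.polylines(im,[np.round(q*8).astype(np.int32)],True,col,1,cv2.LINE_AA,3)
    return im
cir=lambda x,y,z,r:np.c_[x+r*np.cos(th),y+r*np.sin(th),0*th+z]
E
python3 - <<'E'
from ov2 import *
ims=[]
for (x,y) in [(.5202,.0353),(.5202,.0362)]:
    cs=[(cir(x,y,.043,.0065),(0,0,255)),(cir(x,y,.043,.0036),(0,255,0))]
    row=[]
    for fn,b in [('w1',(284,215,50,50)),('w7',(297,225,50,50)),('w8',(297,225,50,50))]:
        row.append(ov(fn+'.png',np.load(f'pics/{fn}_obs.npz')['T'],b,5.2,cs))
    ims.append(np.hstack(row))
cv2.imwrite('pics/ovs.png',np.vstack(ims))
E
```

```text
(no output)
```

View pics/ovs.png

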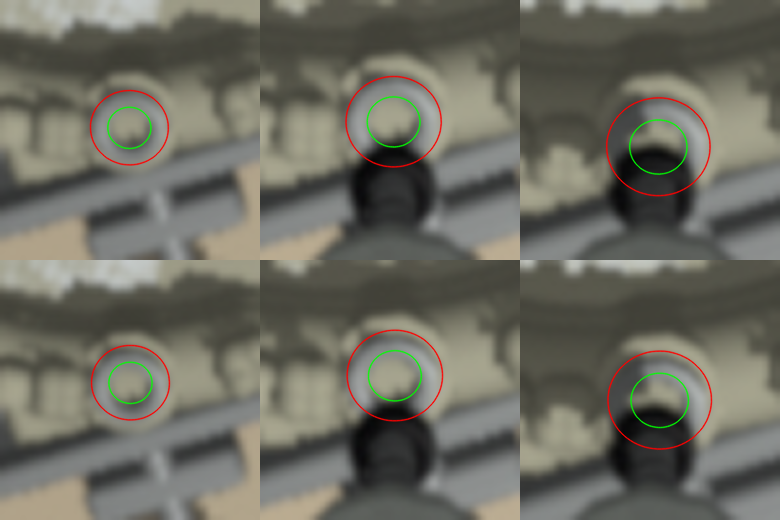

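```bash
python3 - <<'E'
from ov2 import *
i,f=info('wrist'); TC=np.array(i['tool_from_camera'])
ims=[]
for dx in (-.0008,-.0014,-.002):
    row=[]
    for fn,b in [('w6',(297,225,50,50)),('w7',(297,230,50,50)),('w8',(297,230,50,50))]:
        T=TC  # tool frame
        s=.001;dy=.0004
        cs=[(cir(dx,dy,.0513-s,.0052),(0,255,255)),(cir(dx,dy,.0573-s,.0052),(0,0,255)),(cir(dx,dy,.0153,.011),(0,255,0))]
        row.append(ov(fn+'.png',T,b,5.2,cs))
    ims.append(np.hstack(row))
cv2.imwrite('pics/ovt.png',np.vstack(ims)[:,:])
E
```

```text
Traceback (most recent call last):
  File "ov2.py", line 7, in ov
    uv=np.array([proj(T,p) for p in P]); q=((uv-[u0,v0]+.5)*sc-.5)
                 ~~~~^^^^^
  File "h.py", line 19, in proj
    i,f=info('wrist'); p=np.linalg.inv(T)@np.append(P,1); return p[0]/p[2]*f+i['cx'],p[1]/p[2]*f+i['cy']
        ~~~~^^^^^^^^^
  File "h.py", line 4, in info
    i=bot.camera_info(n); f=240/np.tan(np.radians(i['vfov'])/2); return i,f
ValueError: time passes only in moves, steps and waits
```

```bash
sed -i 's/^def info(n):/import functools\n@functools.lru_cache(None)\ndef info(n):/' h.py; sed -i "s/np.array(bot.camera_info('wrist')\['tool_from_camera'\])/np.array(info('wrist')[0]['tool_from_camera'])/" h.py; cat > ovt.py <<'E'
from ov2 import *
i,f=info('wrist'); TC=np.array(i['tool_from_camera'])
ims=[]
for dx in (-.0008,-.0014,-.002):
    row=[]
    for fn,b in [('w6',(297,225,50,50)),('w7',(297,230,50,50)),('w8',(297,230,50,50))]:
        s=.001;dy=.0004
        cs=[(cir(dx,dy,.0513-s,.0052),(0,255,255)),(cir(dx,dy,.0573-s,.0052),(0,0,255)),(cir(dx,dy,.0153,.011),(0,255,0))]
        row.append(ov(fn+'.png',TC,b,5.2,cs)[50:250])
    ims.append(np.hstack(row))
cv2.imwrite('pics/ovt.png',np.vstack(ims))
E
python3 ovt.py
```

```text
(no output)
```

View pics/ovt.png

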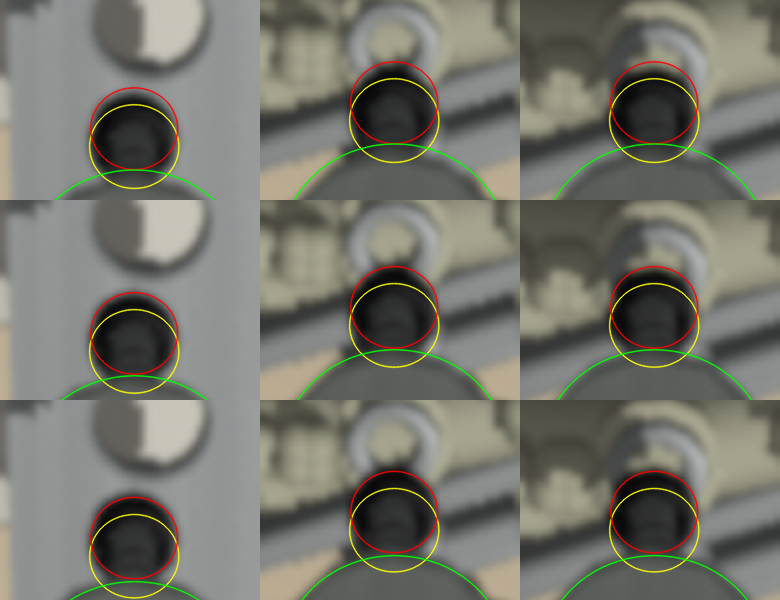

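The rod axis fits at tool (-1.2, +0.4) mm and the sleeve at world (520.2, 35.4) mm. I'll shift about (+0.4, +0.75) mm, then lower gently.

Call:
move_arm --series '[[[0.04,0.08,0,0,-0.1,0,0],[0,0,0,0,0,0,0],[0,0,-0.1,0,0,0,0],[0,0,-0.1,0,0,0,0],[0,0,0,0,0,0,0]]]'

```text
clock: 10.65
eef_pos: [0.5205, 0.0368, 0.1093]
tool_rot: [0.639, 0.77, 0.001, 0.001]
ft_force: [0.6, -0.2, -1.5]
grip_width: 0.0118
```

```bash
python3 - <<'E'
from ov2 import *
o=state();np.savez('pics/w9_obs.npz',T=wristT(o));T=wristT(o)
p2,d=snap('wrist','w9.png')
cs=[(cir(.5202,.0354,.043,.0065),(0,0,255)),(cir(.5202,.0354,.043,.0036),(0,255,0))]
TC=np.array(info('wrist')[0]['tool_from_camera'])
dx=-.0012;dy=.0004;s=.0015
c2=[(cir(dx,dy,.0513-s,.0052),(0,255,255)),(cir(dx,dy,.0573-s,.0052),(0,0,255)),(cir(dx,dy,.0633,.0025),(255,255,0))]
b=(297,225,50,50)
cv2.imwrite('pics/w9c.png',np.hstack([ov('w9.png',T,b,5.2,[]),ov('w9.png',T,b,5.2,cs),ov('w9.png',TC,b,5.2,c2)]))
M=np.linalg.inv(TC)
tip=(T@M@np.array([dx,dy,.0633,1]))[:3];print('tip',tip)
E
```

```text
t 10.65 tcp mm [520.52  36.82 109.27] z [ 2.e-03  6.e-04 -1.e+00] yawx 100.64 f [ 0.63 -0.2  -1.54] m [-0.012 -0.025 -0.052] w 11.81
tip [0.52126505 0.03574836 0.0459724 ]
```

View pics/w9c.png

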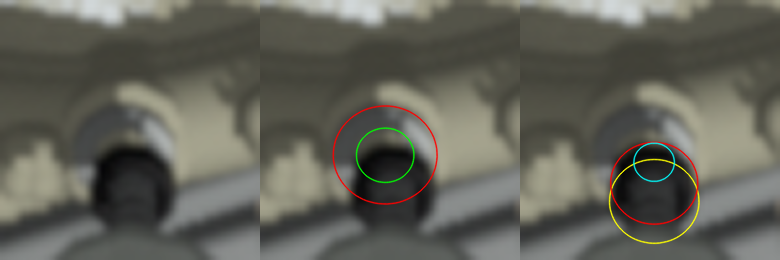

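Call:
move_arm --series '[[[-0.09,-0.02,0,0,0.1,0,0],[0,0,0,0,0,0,0],[0,0,0,0,0,0,0],[0,0,0,0,0,0,0],[0,0,0,0,0,0,0]]]'

```text
clock: 11.2
eef_pos: [0.5196, 0.0366, 0.1094]
tool_rot: [0.639, 0.77, 0.0, -0.0]
ft_force: [-0.4, 0.6, -1.2]
grip_width: 0.012
```

```bash
cat > look.py <<'E'
from ov2 import *
import sys
n=sys.argv[1]
o=state();np.savez(f'pics/{n}_obs.npz',T=wristT(o));T=wristT(o)
p2,d=snap('wrist',n+'.png')
cs=[(cir(.5202,.0354,.043,.0065),(0,0,255)),(cir(.5202,.0354,.043,.0036),(0,255,0))]
TC=np.array(info('wrist')[0]['tool_from_camera'])
dx=-.0012;dy=.0004;s=.0015
c2=[(cir(dx,dy,.0513-s,.0052),(0,255,255)),(cir(dx,dy,.0573-s,.0052),(0,0,255)),(cir(dx,dy,.0633,.0025),(255,255,0))]
b=(297,225,50,50)
cv2.imwrite(f'pics/{n}c.png',np.hstack([ov(n+'.png',T,b,5.2,[]),ov(n+'.png',T,b,5.2,cs),ov(n+'.png',TC,b,5.2,c2)]))
M=np.linalg.inv(TC)
tip=(T@M@np.array([dx,dy,.0633,1]))[:3];print('tip',np.round(tip*1e3,2))
E
python3 look.py w10
```

```text
t 11.2 tcp mm [519.58  36.58 109.38] z [ 2.e-04  6.e-04 -1.e+00] yawx 100.63 f [-0.41  0.59 -1.23] m [ 0.038 -0.03   0.006] w 12.04
tip [520.21  35.51  46.08]
```

View pics/w10c.png

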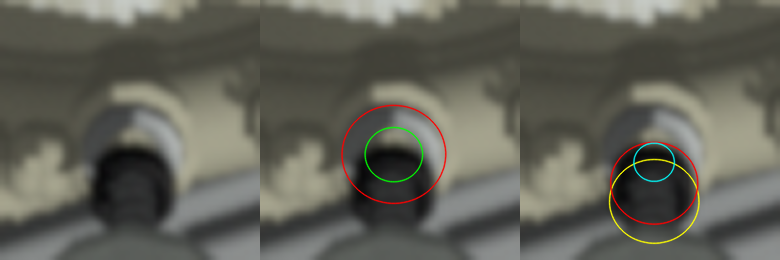

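Call:
move_arm --series '[[[0,0,-0.1,0,0,0,0],[0,0,-0.1,0,0,0,0],[0,0,-0.1,0,0,0,0],[0,0,0,0,0,0,0],[0,0,0,0,0,0,0]]]'

```text
clock: 11.75
eef_pos: [0.5195, 0.0366, 0.106]
tool_rot: [0.639, 0.77, 0.0, -0.0]
ft_force: [0.3, 0.7, -0.2]
grip_width: 0.0121
```

```bash
python3 look.py w11
```

```text
t 11.75 tcp mm [519.51  36.58 105.98] z [-0.e+00  6.e-04 -1.e+00] yawx 100.64 f [ 0.3   0.73 -0.21] m [ 0.002  0.052 -0.044] w 12.13
tip [520.12  35.51  42.68]
```

View pics/w11c.png

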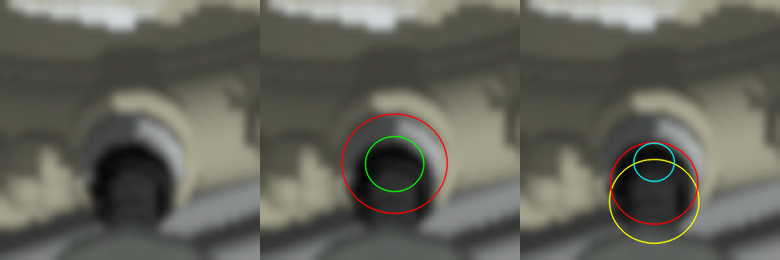

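Call:
move_arm --series '[[[0,0.02,-0.1,0,0,0,0],[0,0,-0.1,0,0,0,0],[0,0,0,0,0,0,0],[0,0,0,0,0,0,0],[0,0,0,0,0,0,0]]]'

```text
clock: 12.3
eef_pos: [0.5195, 0.0368, 0.1038]
tool_rot: [0.639, 0.77, 0.0, -0.0]
ft_force: [0.2, -1.0, -0.6]
grip_width: 0.0118
```

```bash
python3 look.py w12
```

```text
t 12.3 tcp mm [519.53  36.82 103.84] z [ 0.e+00  6.e-04 -1.e+00] yawx 100.64 f [ 0.2  -1.01 -0.63] m [-0.015  0.024  0.054] w 11.79
tip [520.15  35.75  40.54]
```

Call:
move_arm --series '[[[0,0,-0.1,0,0,0,0],[0,0,-0.1,0,0,0,0],[0,0,-0.1,0,0,0,0],[0,0,0,0,0,0,0],[0,0,0,0,0,0,0]]]'

```text
clock: 12.85
eef_pos: [0.5195, 0.0368, 0.1006]
tool_rot: [0.639, 0.77, 0.0, -0.0]
ft_force: [0.0, -0.1, -1.0]
grip_width: 0.0117
```

```bash
python3 look.py w13
```

```text
t 12.85 tcp mm [519.52  36.78 100.56] z [ 1.e-04  6.e-04 -1.e+00] yawx 100.64 f [ 0.02 -0.06 -1.03] m [ 0.016 -0.018  0.012] w 11.74
tip [520.14  35.71  37.26]
```

View pics/w13c.png

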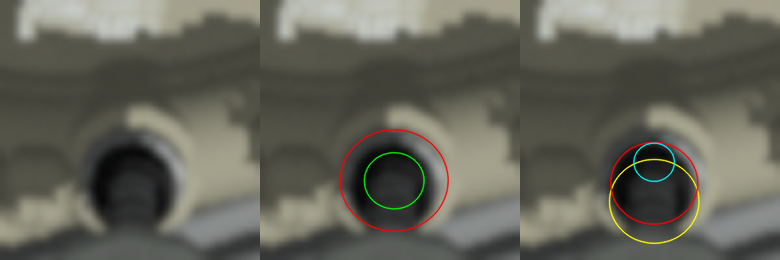

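Call:
move_arm --series '[[[0,0,-0.1,0,0,0,0],[0,0,-0.1,0,0,0,0],[0,0,-0.05,0,0,0,0],[0,0,-0.05,0,0,0,0],[0,0,0,0,0,0,0]]]'

```text
clock: 13.4
eef_pos: [0.5197, 0.0368, 0.0979]
tool_rot: [0.639, 0.77, 0.0, 0.0]
ft_force: [-0.0, 0.3, -1.1]
grip_width: 0.0121
```

```bash
python3 -c "
from h import *
state()"
```

```text
t 13.4 tcp mm [519.67  36.81  97.92] z [ 7.e-04  6.e-04 -1.e+00] yawx 100.64 f [-0.    0.3  -1.13] m [-0.031  0.046  0.002] w 12.09
```

Call:
move_arm --series '[[[0,0,-0.05,0,0,0,0],[0,0,-0.05,0,0,0,0],[0,0,-0.05,0,0,0,0],[0,0,-0.05,0,0,0,0],[0,0,-0.05,0,0,0,0]]]'

```text
clock: 13.9
eef_pos: [0.5197, 0.0368, 0.0957]
tool_rot: [0.639, 0.77, 0.001, 0.0]
ft_force: [-1.0, 0.3, 0.4]
grip_width: 0.0118
```

```bash
python3 -c "
from h import *
state()"
```

```text
t 13.9 tcp mm [519.68  36.79  95.71] z [ 1.1e-03  6.0e-04 -1.0e+00] yawx 100.63 f [-0.96  0.28  0.44] m [0.007 0.179 0.016] w 11.84
```

Call:
move_arm --series '[[[0,0,-0.05,0,0,0,0],[0,0,-0.05,0,0,0,0],[0,0,-0.05,0,0,0,0],[0,0,-0.05,0,0,0,0],[0,0,0,0,0,0,0]]]'

```text
clock: 14.4
eef_pos: [0.5197, 0.0368, 0.0934]
tool_rot: [0.639, 0.77, 0.001, 0.0]
ft_force: [0.6, -0.4, 0.8]
grip_width: 0.012
```

```bash
python3 -c "
from h import *
state()"
```

```text
t 14.4 tcp mm [519.69  36.79  93.44] z [ 1.e-03  6.e-04 -1.e+00] yawx 100.64 f [ 0.6  -0.39  0.78] m [0.024 0.174 0.026] w 11.98
```

Call:
move_arm --series '[[[0,0,-0.05,0,0,0,0],[0,0,-0.05,0,0,0,0],[0,0,-0.05,0,0,0,0],[0,0,-0.05,0,0,0,0],[0,0,0,0,0,0,0]]]'

```text
clock: 14.9
eef_pos: [0.5197, 0.0368, 0.0912]
tool_rot: [0.639, 0.77, 0.001, 0.0]
ft_force: [-0.9, 0.6, 1.6]
grip_width: 0.012
```

```bash
python3 -c "
from h import *
state()"
```

```text
t 14.9 tcp mm [519.65  36.79  91.25] z [ 9.e-04  6.e-04 -1.e+00] yawx 100.64 f [-0.92  0.63  1.62] m [-0.058  0.151 -0.021] w 11.99
```

Call:
move_arm --series '[[[0,0,-0.05,0,0,0,0],[0,0,-0.05,0,0,0,0],[0,0,-0.05,0,0,0,0],[0,0,-0.05,0,0,0,0],[0,0,0,0,0,0,0]]]'

```text
clock: 15.4
eef_pos: [0.5198, 0.0368, 0.0894]
tool_rot: [0.639, 0.77, 0.001, 0.0]
ft_force: [-0.5, 0.0, 2.0]
grip_width: 0.0124
```

```bash
python3 -c "
from h import *
state()"
```

```text
t 15.4 tcp mm [519.77  36.81  89.36] z [ 1.3e-03  6.0e-04 -1.0e+00] yawx 100.64 f [-0.53  0.04  2.01] m [-0.017  0.23  -0.001] w 12.35
```

Call:
move_arm --series '[[[0,0,-0.03,0,0,0,0],[0,0,-0.03,0,0,0,0],[0,0,-0.03,0,0,0,0],[0,0,-0.03,0,0,0,0],[0,0,-0.03,0,0,0,0]]]'

```text
clock: 15.9
eef_pos: [0.5198, 0.0368, 0.0892]
tool_rot: [0.639, 0.77, 0.001, 0.001]
ft_force: [-2.8, 0.3, 5.3]
grip_width: 0.0124
```

```bash
python3 -c "
from h import *
state()"
```

```text
t 15.9 tcp mm [519.81  36.78  89.15] z [ 2.1e-03  7.0e-04 -1.0e+00] yawx 100.63 f [-2.83  0.28  5.33] m [-0.01   0.597  0.019] w 12.39
```

Contact: z stopped at 89.15 mm while fz rose to about 5.3 N. I'll hold that push a moment longer so the contact step certainly registers.

Call:
move_arm --series '[[[0,0,-0.03,0,0,0,0],[0,0,-0.03,0,0,0,0],[0,0,-0.03,0,0,0,0],[0,0,-0.03,0,0,0,0],[0,0,-0.03,0,0,0,0]]]'

```text
clock: 16.4
eef_pos: [0.5198, 0.0368, 0.0892]
tool_rot: [0.639, 0.77, 0.001, 0.001]
ft_force: [-2.8, -0.2, 4.6]
grip_width: 0.0121
```

```bash
python3 look.py w20; python3 -c "
from h import *
state()"
```

```text
t 16.4 tcp mm [519.81  36.78  89.18] z [ 3.2e-03  7.0e-04 -1.0e+00] yawx 100.63 f [-2.84 -0.19  4.61] m [-0.069  0.538  0.023] w 12.11
tip [520.63  35.72  25.88]
t 16.45 tcp mm [519.78  36.81  89.15] z [ 3.1e-03  7.0e-04 -1.0e+00] yawx 100.64 f [-2.55 -0.58  5.67] m [-0.056  0.553 -0.017] w 12.05
```

View pics/w20.png

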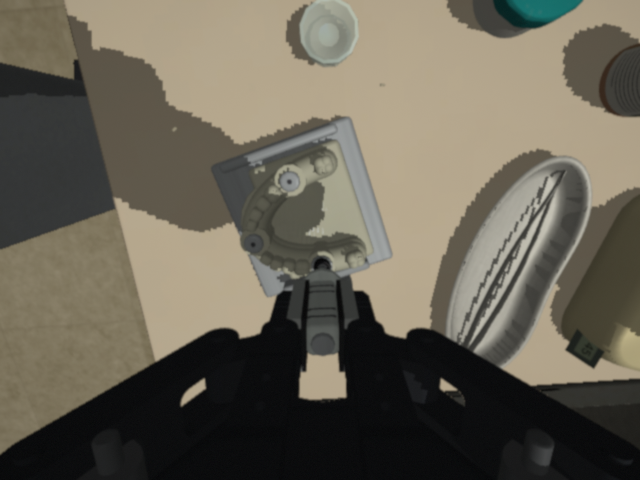

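Call:
move_arm --series '[[[-0.03,0,0,0,0.1,0,0],[0,0,-0.02,0,0,0,0],[0,0,-0.03,0,0,0,0],[0,0,-0.03,0,0,0,0],[0,0,-0.03,0,0,0,0]]]'

```text
clock: 16.95
eef_pos: [0.5199, 0.0368, 0.0891]
tool_rot: [0.639, 0.77, 0.001, 0.001]
ft_force: [-2.4, 0.3, 7.1]
grip_width: 0.0121
```

```bash
python3 -c "
from h import *
state()"
```

```text
t 16.95 tcp mm [519.86  36.79  89.1 ] z [ 2.6e-03  8.0e-04 -1.0e+00] yawx 100.63 f [-2.41  0.3   7.11] m [-0.04   0.532 -0.016] w 12.09
```

The bottom is solid at z≈89.1 mm under about 7 N, so the tip is roughly 17 mm below the rim. Retracting.

Call:
move_arm --series '[[[0,0,0.1,0,0,0,0],[0,0,0.3,0,0,0,0],[0,0,0.5,0,0,0,0],[0,0,0.5,0,0,0,0],[0,0,0.3,0,0,0,0]]]'

```text
clock: 17.45
eef_pos: [0.5192, 0.0366, 0.1051]
tool_rot: [0.639, 0.77, 0.0, -0.0]
ft_force: [-0.1, -0.4, -0.7]
grip_width: 0.0123
```

```bash
python3 look.py w21
```

```text
t 17.45 tcp mm [519.21  36.65 105.11] z [-1.e-04  4.e-04 -1.e+00] yawx 100.63 f [-0.09 -0.44 -0.75] m [ 0.015 -0.007 -0.017] w 12.29
tip [519.82  35.57  41.81]
```

View pics/w21c.png

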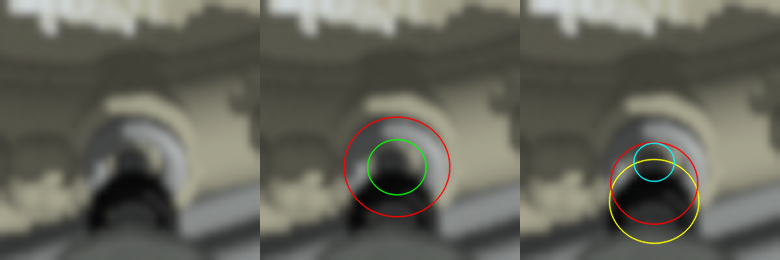

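The tip now shows where I predicted, and the stop has moved up the rod. I'll lift clear.

Call:
move_arm --series '[[[0,0,1,0,0,0,0],[0,0,1.5,0,0,0,0],[0,0,1.8,0,0,0,0],[0,0,1,0,0,0,0],[0,0,0.3,0,0,0,0]]]'

```text
clock: 18.0
eef_pos: [0.5189, 0.0368, 0.1651]
tool_rot: [0.639, 0.77, 0.0, -0.0]
ft_force: [0.2, -0.3, -0.9]
grip_width: 0.0121
```

```bash
python3 - <<'E'
from ov2 import *
o=state();np.savez('pics/w22_obs.npz',T=wristT(o))
p2,d=snap('wrist','w22.png')
TC=np.array(info('wrist')[0]['tool_from_camera'])
dx=-.0012;dy=.0004;ims=[ov('w22.png',TC,(297,225,50,60),7,[])]
for s in (.011,.012):
    c2=[(cir(dx,dy,.0513-s,.0052),(0,255,255)),(cir(dx,dy,.0573-s,.0052),(0,0,255)),(cir(dx,dy,.0633,.0025),(255,255,0)),(cir(dx,dy,.0153,.011),(0,255,0))]
    ims.append(ov('w22.png',TC,(297,225,50,60),5.2,c2)); 
ims[0]=cv2.resize(ims[0],(ims[1].shape[1],ims[1].shape[0]))
cv2.imwrite('pics/w22c.png',np.hstack(ims))
E
```

```text
t 18.0 tcp mm [518.89  36.83 165.11] z [-1.e-04  8.e-04 -1.e+00] yawx 100.64 f [ 0.24 -0.33 -0.89] m [ 0.001 -0.011 -0.058] w 12.1
```

View pics/w22c.png

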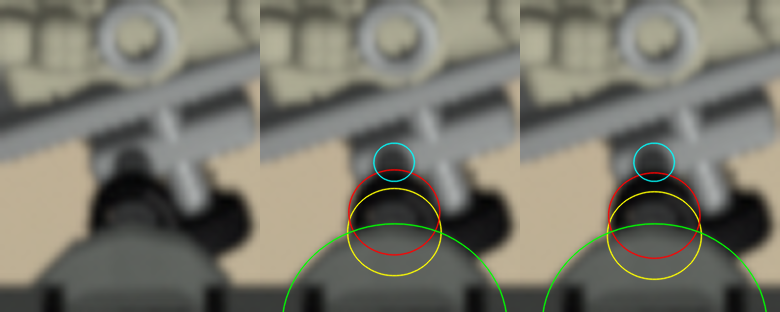

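Call:
move_arm --series '[[[-1.2,3,0,0,0,0,0],[-1.5,4,0,0,0,0,0],[-1.6,4.2,0,0,0,0,0],[-1.6,4.2,0,0,0,0,0],[-1.4,3.6,0,0,0,0,0]]]'

```text
clock: 18.55
eef_pos: [0.4446, 0.2273, 0.1631]
tool_rot: [0.643, 0.766, -0.0, 0.0]
ft_force: [1.5, -0.0, 0.6]
grip_width: 0.012
```

Call:
move_arm --series '[[[-1,2.6,0,0,0,0,0],[-0.6,1.6,0,0,0,0,0],[0,0,0,0,0,0,0],[0,0,0,0,0,0,0],[0,0,0,0,0,0,0]]]'

```text
clock: 19.05
eef_pos: [0.4238, 0.274, 0.1599]
tool_rot: [0.64, 0.768, -0.003, -0.001]
ft_force: [-0.7, -0.5, -0.4]
grip_width: 0.0119
```

```bash
python3 -c "
from h import *
state()"
```

```text
t 19.05 tcp mm [423.78 274.01 159.87] z [-0.0049 -0.0035 -1.    ] yawx 100.42 f [-0.67 -0.53 -0.35] m [-0.018  0.004 -0.002] w 11.89
```

Call:
move_arm --series '[[[0.35,0.5,0,0.2,-0.3,0,0],[0,0,-0.8,0,0,0,0],[0,0,-0.6,0,0,0,0],[0,0,0,0,0,0,0],[0,0,0,0,0,0,0]]]'

```text
clock: 19.55
eef_pos: [0.4289, 0.2761, 0.1439]
tool_rot: [0.642, 0.767, -0.0, 0.0]
ft_force: [0.9, -0.1, -0.4]
grip_width: 0.0118
```

```bash
cat > lookr.py <<'E'
from ov2 import *
import sys
n=sys.argv[1]; hx,hy=float(sys.argv[2]),float(sys.argv[3])
o=state();np.savez(f'pics/{n}_obs.npz',T=wristT(o));T=wristT(o)
snap('wrist',n+'.png')
TC=np.array(info('wrist')[0]['tool_from_camera'])
dx=-.0012;dy=.0004;s=.0112
c2=[(cir(dx,dy,.0513-s,.0052),(0,255,255)),(cir(dx,dy,.0573-s,.0052),(0,0,255)),(cir(dx,dy,.0633,.0025),(255,255,0))]
b=(292,220,60,60)
cs=[(cir(hx,hy,.068,.008),(0,0,255))]
cv2.imwrite(f'pics/{n}c.png',np.hstack([ov(n+'.png',T,b,4.3,[]),ov(n+'.png',T,b,4.3,cs),ov(n+'.png',TC,b,4.3,c2)]))
tip=(T@np.linalg.inv(TC)@np.array([dx,dy,.0633,1]))[:3];print('tip',np.round(tip*1e3,2))
E
python3 lookr.py w23 .4286 .2793
```

```text
t 19.55 tcp mm [428.85 276.06 143.94] z [ 0.    -0.001 -1.   ] yawx 100.09 f [ 0.88 -0.13 -0.43] m [-0.048 -0.032 -0.017] w 11.76
tip [429.46 274.88  80.64]
```

View pics/w23c.png

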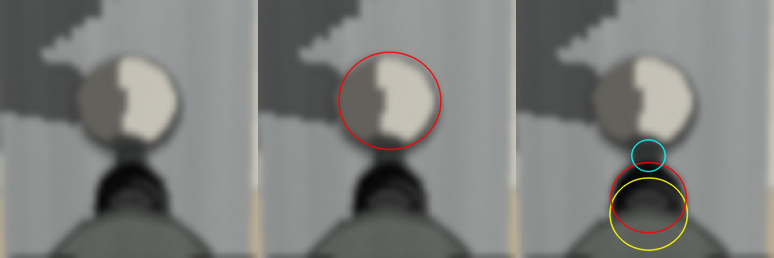

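Call:
move_arm --series '[[[-0.1,0.4,0,0,0,0,0],[0,0,0,0,0,0,0],[0,0,0,0,0,0,0],[0,0,0,0,0,0,0],[0,0,0,0,0,0,0]]]'

```text
clock: 20.1
eef_pos: [0.428, 0.2808, 0.1446]
tool_rot: [0.642, 0.767, 0.0, 0.0]
ft_force: [0.1, -0.7, -0.5]
grip_width: 0.012
```

```bash
python3 lookr.py w24 .4283 .2790
```

```text
t 20.1 tcp mm [427.98 280.79 144.59] z [ 1.e-03 -4.e-04 -1.e+00] yawx 100.11 f [ 0.11 -0.69 -0.53] m [-0.039  0.049  0.003] w 11.97
tip [428.65 279.66  81.29]
```

View pics/w24c.png

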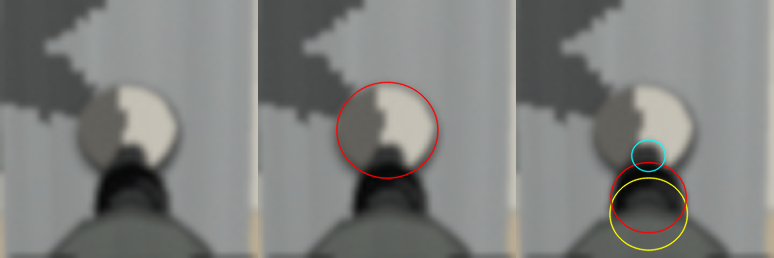

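Call:
move_arm --series '[[[-0.02,-0.05,-0.5,0,0,0,0],[0,0,-0.8,0,0,0,0],[0,0,-0.7,0,0,0,0],[0,0,0,0,0,0,0],[0,0,0,0,0,0,0]]]'

```text
clock: 20.65
eef_pos: [0.4273, 0.2799, 0.1222]
tool_rot: [0.642, 0.767, -0.0, 0.0]
ft_force: [0.2, 0.5, -1.1]
grip_width: 0.012
```

```bash
python3 lookr.py w25 .4283 .2790
```

```text
t 20.65 tcp mm [427.29 279.85 122.17] z [-1.e-04 -1.e-03 -1.e+00] yawx 100.1 f [ 0.22  0.5  -1.13] m [ 0.022 -0.006 -0.008] w 12.03
tip [427.89 278.68  58.87]
```

View pics/w25c.png

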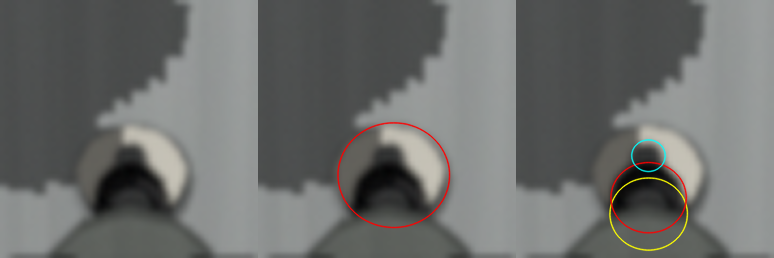

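Call:
move_arm --series '[[[0.02,0.02,-0.5,0,0,0,0],[0,0,-0.5,0,0,0,0],[0,0,-0.5,0,0,0,0],[0,0,-0.3,0,0,0,0],[0,0,0,0,0,0,0]]]'

```text
clock: 21.2
eef_pos: [0.4276, 0.2802, 0.1028]
tool_rot: [0.642, 0.767, -0.0, 0.0]
ft_force: [-0.5, 0.1, -0.5]
grip_width: 0.0121
```

```bash
python3 lookr.py w26 .4283 .2790
```

```text
t 21.2 tcp mm [427.62 280.16 102.77] z [ 2.e-04 -8.e-04 -1.e+00] yawx 100.1 f [-0.54  0.07 -0.51] m [-0.002 -0.002 -0.028] w 12.11
tip [428.24 279.    39.47]
```

View pics/w26c.png

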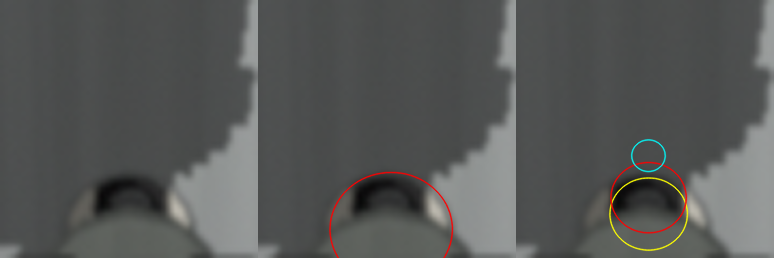

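Call:
move_arm --series '[[[0.02,0,-0.4,0,0,0,0],[0,0,-0.5,0,0,0,0],[0,0,-0.4,0,0,0,0],[0,0,-0.2,0,0,0,0],[0,0,0,0,0,0,0]]]'

```text
clock: 21.75
eef_pos: [0.4281, 0.2803, 0.0869]
tool_rot: [0.642, 0.767, 0.0, 0.0]
ft_force: [-0.0, -0.4, -0.7]
grip_width: 0.012
```

```bash
python3 lookr.py w27 .4283 .2790
```

```text
t 21.75 tcp mm [428.15 280.33  86.89] z [ 1.e-03 -4.e-04 -1.e+00] yawx 100.1 f [-0.03 -0.38 -0.73] m [-0.025  0.035  0.017] w 12.02
tip [428.81 279.19  23.59]
```

Call:
move_arm --series '[[[0,0,-0.1,0,0,0,0],[0,0,-0.1,0,0,0,0],[0,0,-0.05,0,0,0,0],[0,0,-0.03,0,0,0,0],[0,0,0,0,0,0,0]]]'

```text
clock: 22.3
eef_pos: [0.4285, 0.2805, 0.0845]
tool_rot: [0.642, 0.767, 0.001, 0.001]
ft_force: [1.0, -0.1, -1.4]
grip_width: 0.0121
```

```bash
python3 lookr.py w28 .4283 .2790
```

```text
t 22.3 tcp mm [428.53 280.53  84.49] z [ 1.9e-03  1.0e-04 -1.0e+00] yawx 100.1 f [ 0.96 -0.14 -1.41] m [-0.089  0.052 -0.045] w 12.1
tip [429.26 279.43  21.19]
```

Call:
move_arm --series '[[[-0.03,-0.03,-0.05,0,0,0,0],[0,0,-0.05,0,0,0,0],[0,0,-0.05,0,0,0,0],[0,0,0,0,0,0,0],[0,0,0,0,0,0,0]]]'

```text
clock: 22.85
eef_pos: [0.4284, 0.2804, 0.0833]
tool_rot: [0.642, 0.767, 0.001, 0.001]
ft_force: [0.2, -0.5, -0.7]
grip_width: 0.0119
```

```bash
python3 lookr.py w29 .4283 .2790
```

```text
t 22.85 tcp mm [428.45 280.43  83.33] z [ 2.6e-03  7.0e-04 -1.0e+00] yawx 100.1 f [ 0.19 -0.55 -0.68] m [-0.002  0.012  0.02 ] w 11.87
tip [429.22 279.37  20.03]
```

View pics/w29.png

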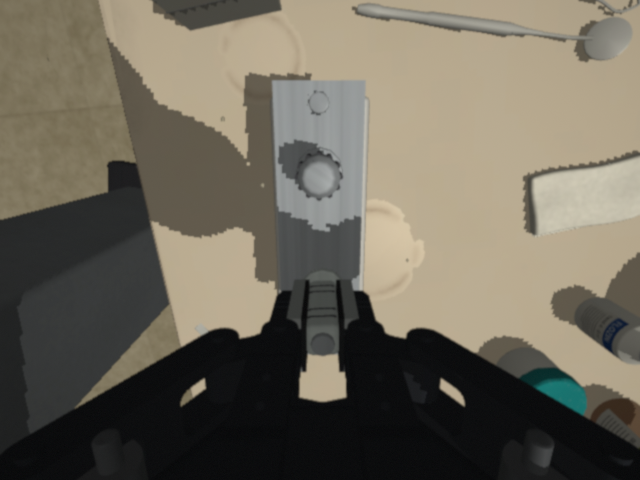

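Call:
move_arm --series '[[[-0.03,0,-0.03,0,0.1,0,0],[0,0,-0.03,0,0,0,0],[0,0,-0.02,0,0,0,0],[0,0,0,0,0,0,0],[0,0,0,0,0,0,0]]]'

```text
clock: 23.4
eef_pos: [0.4284, 0.2804, 0.0833]
tool_rot: [0.642, 0.767, 0.001, 0.0]
ft_force: [-0.0, -0.3, 2.6]
grip_width: 0.0122
```

```bash
python3 -c "
from h import *
state()"
```

```text
t 23.4 tcp mm [428.44 280.43  83.31] z [ 0.0017  0.001  -1.    ] yawx 100.09 f [-0.01 -0.26  2.65] m [-0.087  0.091  0.007] w 12.17
```

The flange is seated: fz is +2.6 N and the height matches the original. Releasing now.

Call:
move_arm --series '[[[0,0,0,0,0,0,0.3],[0,0,0,0,0,0,0.6],[0,0,0,0,0,0,0.8],[0,0,0,0,0,0,1],[0,0,0,0,0,0,1]]]'

```text
clock: 23.9
eef_pos: [0.4284, 0.2806, 0.0827]
tool_rot: [0.642, 0.767, 0.001, 0.0]
ft_force: [-0.6, 0.5, -0.5]
grip_width: 0.0818
```

```bash
python3 - <<'E'
from h import *
state(); p,_=snap('wrist','w30.png')
cv2.imwrite('pics/w30c.png',cv2.resize(p[220:400,210:450,::-1],None,fx=3,fy=3,interpolation=cv2.INTER_CUBIC))
E
```

```text
t 23.9 tcp mm [428.41 280.6   82.7 ] z [ 0.0013  0.0011 -1.    ] yawx 100.1 f [-0.57  0.51 -0.49] m [-0.024 -0.036 -0.032] w 81.82
```

View pics/w30c.png

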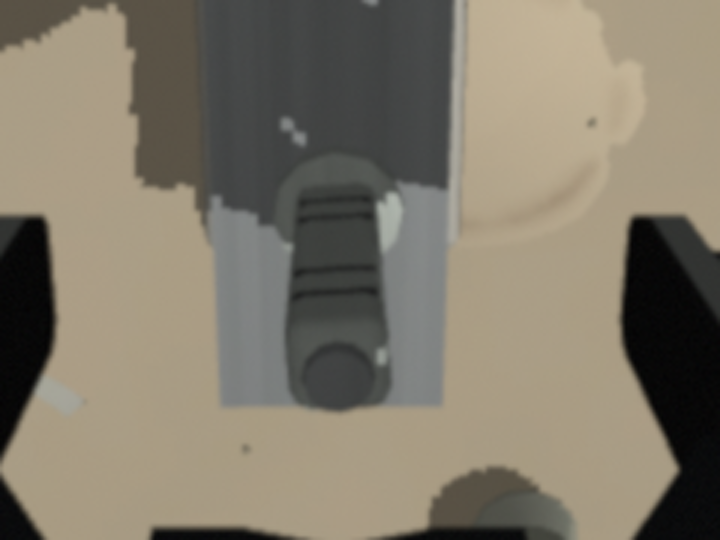

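The gauge stands upright between the open fingers, with its flange flat on the plate. Rising straight up.

Call:
move_arm --series '[[[0,0,1,0,0,0,1],[0,0,2,0,0,0,1],[0,0,3,0,0,0,1],[0,0,3,0,0,0,1],[0,0,2,0,0,0,1]]]'

```text
clock: 24.45
eef_pos: [0.4254, 0.2787, 0.1953]
tool_rot: [0.642, 0.767, -0.003, -0.001]
ft_force: [0.5, 0.0, 0.7]
grip_width: 0.085
```

```bash
python3 - <<'E'
from h import *
o=state(); T=wristT(o);print('start-pose top would be at',proj(T,[.4288,.2777,.117]))
p,_=snap('wrist','w31.png'); s,_=snap('scene','s31.png')
A=cv2.resize(p[190:280,260:380,::-1],(600,450),interpolation=cv2.INTER_CUBIC)
B=cv2.resize(s[190:280,190:310,::-1],(600,450),interpolation=cv2.INTER_CUBIC)
cv2.imwrite('pics/w31c.png',A);cv2.imwrite('pics/s31c.png',B)
E
```

```text
t 24.45 tcp mm [425.42 278.67 195.27] z [-0.0054 -0.0033 -1.    ] yawx 100.1 f [0.49 0.05 0.75] m [ 0.043 -0.017 -0.09 ] w 85.01
start-pose top would be at (np.float64(326.9815162347761), np.float64(248.55135718563793))
```

View pics/w31c.png

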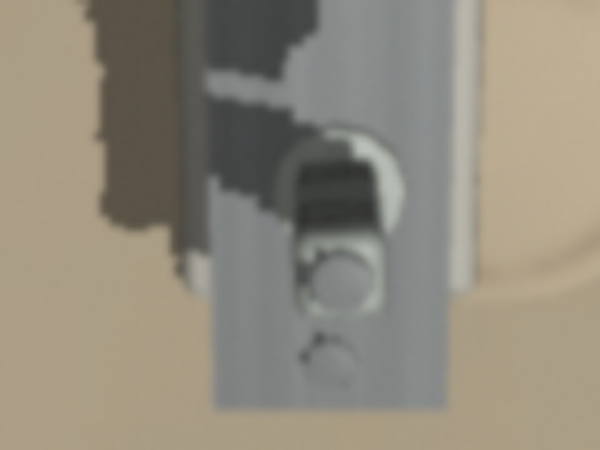

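View pics/s31c.png

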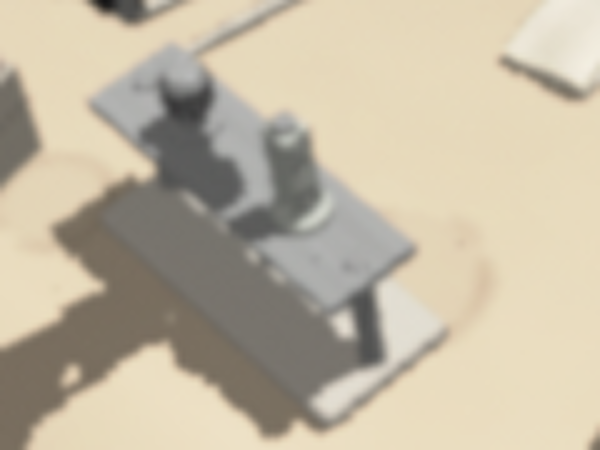

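```bash
python3 -c "
from h import *
state(); print(bot.job_done())"
```

```text
t 24.55 tcp mm [426.92 279.63 196.71] z [-1.e-03 -5.e-04 -1.e+00] yawx 100.1 f [-0.39  0.58 -0.06] m [ 0.017 -0.04   0.027] w 85.37
the job is handed in; nothing more can be done
None
```

I measured the open bore with the depth gauge, hung the gauge back in its own hole, and handed the job in at about 24.6 s. No verdict is reported, so the result rests on the checks below.

- **Depth:** the rod bottomed firmly, with downward travel stopping at TCP z ≈ 89.1 mm while the vertical force at the wrist rose to about 5–7 N. That puts the bore at about 17.1 mm deep, or a stop travel of about 11.1 mm.
- **Stop reading:** after I pulled the rod out, a wrist-camera overlay put the stop at about 11–12 mm of travel. That agrees with the depth I felt, and the picture is no finer than that.
- **Return to the rest:** I felt no resistance as the rod and stop passed through the hole. The last pictures show the gauge upright with its flange on the plate, about 2 mm from where it started. They also show the gripper clear above it.

- **Not confirmed:** the stop is out of sight once the gauge hangs in the rest, so I couldn't read it again there.
- **Side force:** there was about 2.8 N sideways while pressing. I tried a small correction, but the side force stayed at about 2.4 N and the bottom did not move.
- **Bystanders:** I didn't re-measure the pot, dish or mirror at the end. Nothing was planned near them and I felt no unexpected contact.

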